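# Turn the labelling plate over for the large jar

### The arm

A 6-joint arm with a two-finger parallel gripper is mounted at the origin on the work surface. World frame = base frame: x ahead of the robot, y to its left, z up, the work surface at z = 0. Lengths are in m, angles in rad, forces in N, time in s.
With the tool pointing down it reaches from about 0.375 to 0.9 m from the base axis. Payload 3.1 kg.
Tool frame: the origin (TCP) lies midway between the tips of the shut fingers; the grasp point (between the pads) lies 19 mm behind it (manip.hold_point_z is the distance from the TCP to the grasp point, in m); z points along the fingers, y is the direction in which the jaws open and shut (so a half turn about z gives the same grasp; the last joint's range is limited). The gripper opens to 85 mm and grips with 20 to 120 N. Pads are 22 mm wide; open, the fingers measure 114 mm over their backs; the gripper's body (76 mm by 85 mm) begins 54 mm behind the grasp point. The pads swing forward as they close: fully open they stand 13 mm farther back than shut.
Start: joints at [1.077, 0.527, 1.433, -0, 1.181, -0.178], TCP at [0.194, 0.594, 0.208] pointing down, gripper open.
Joint ranges: [-3.08, 3.08], [-0.75, 2.2], [0.22, 2.44], [-1.43, 4.57], [0, 2.65], [-2.85, 2.85]. Speed limits (rad/s): [2.79, 2.79, 3.14, 3.14, 3.14, 3.14].

### API

Orientations are given as a unit quaternion [x, y, z, w].
In Python, from station import manip gives the robot as it stands.
- The arm moves only by the tool drive_tool, never from a script. Its argument "motion" is one flat list of numbers, 7 for each row, row after row: the shift along the tool's x, y, z in mm, then the turn, a rotation vector about the tool's x, y, z in degrees, then the finger opening in mm, from 0 to 85.4. A call has 1 to 8 rows; each row is the pose to reach, as a shift and turn from the pose measured when the call began, along the tool's axes at that moment; what a row does not reach only later rows make up. A row lasts 1/8 s, in which the tool goes at most 62.5 mm and 10.7 degrees, less where a joint would pass 70% of its speed; a pose out of reach is approached as far as the arm can. A call with a gripper value outside its range is refused whole. The fingers move at their own pace and stop on an object; "force" is the grip in N (left out, the last holds). Time passes only in rows, so rows that repeat a pose let the fingers close. It gives the time, the measured TCP pose, the force and the opening at its end, in the units of the state.
- manip.sense(): the state, without advancing time (a new reading comes with each control period).
- manip.snapshot(name): name is "side" or "top"; returns a dict with "color" (384x512x3 uint8, red, green, blue), "fx", "fy", "cx", "cy" (pixels), "view" (4x4, takes a point from world to camera coordinates). Camera axes: x right, y up, looking along -z (the intrinsics and any distortion apply to the point x, -y, -z); pixel columns grow to the right and rows downward; lengths in m; the calibration is good to about 2 mm. A picture is of the moment at which its call begins. There is no depth.
- manip.sign_off(): hands the job in, once; it reports no verdict.
The state is a dict: "t": time; "q": joint angles; "qd": joint speeds; "tau": joint torques, N m; "tcp_pos": TCP position; "tool_rot": TCP orientation; "force": force on the tool from outside, world axes, zero at the start; "ft_torque": the same for the moment, N m; "finger_gap": opening from 0.0 (shut) to 1.0 (fully open).
Only numpy, scipy, OpenCV 4.12 (cv2) and the standard library are available. Lean on these libraries where they do the work, as an engineer would, in place of code of your own. Each camera call takes 0.05 s, during which the arm holds its last target.

### The job

Change the labelling jig over to the large jar. First lever the wide blue plate up on edge against the yellow rib, lower it gently over the rib (do not let it slam) so that it lies orange side up on the other half of the rails, and push it home, flat, centred on the rails, clear of the rib and against both red stops. Then turn the dial until its blue tick (40 on the scale) is at the index line, and last stand the tall orange-banded jar upright in the middle of the ring printed on the orange face; let go of everything and leave the small jars alone.

Things in the scene. Friction and masses are not known exactly. Their poses are not given: they have to be found in the camera images.
- jig: Fixed jig, origin on the table under the middle of its rib, z up. Grey base slab 170 mm in x, y -161 to +139 mm, 10 mm thick. Two aluminium rails along y at x = -57 and +57 mm, each 24 mm wide, y -156 to +134 mm, tops at z = 55 mm; between them an open channel 90 mm wide and 45 mm deep. The plate starts on the +y half and must end on the -y half.
- rib_top (a point): Middle of the top of the yellow rib, over the channel, axes as the jig. The rib is one block on each rail (24 mm in x), 12 mm thick (y -6 to +6 mm in the jig's frame), 12 mm above the rail tops; no rib across the channel between the rails.
- stops (a point): Midway between the two red stops, at their inner faces (y = -144 mm in the jig's frame). One stop on the -y end of each rail, 24 mm wide, 12 mm thick, 10 mm above the rail tops; nothing across the channel.
- plate: Loose stiff plastic plate, 160 (its x) by 130 (its y) by 10 mm (its z), 0.23 to 0.43 kg, origin at its centre. +z face blue with two printed rings; -z face orange with one ring. Starts blue up on the +y half of the rails, its -y edge 3 to 12 mm from the rib and parallel to it within 0.04 rad. Flipped and home, its centre is at y = -79 mm in the jig's frame and its +z points down.
- plate_edge (a point): Middle of the plate's -y edge face (half thickness), the edge next to the rib at the start: the one it turns on.
- plate_ring (a point): Centre of the white printed ring (64 to 74 mm diameter) on the plate's orange face, at the middle of that face.
- dial (a joint): Reading of the dial in rad, = the scale value now at the index line (40 on the scale is 0.698 rad). The reading grows as the dial turns anticlockwise seen from above. Friction about 0.06 N m; it stays where it is left. Range -0.1 to 2.8.
- dial_grip (a point): On the dial's axis, in its black bar grip, 42 mm above the table; turns with the dial. The bar is 66 mm long (point x), 16 mm thick (point y), its top 56 mm above the table. It stands on a white scale disc, 84 mm across, top 26 mm up, with ticks every 10 degrees: long red at 0, long blue at 40, small black elsewhere.
- dial_base: Fixed round grey base of the dial, 116 mm across, 14 mm high, origin on the table under the dial's axis. The black index line is on its rim on the -x side. The dial and the tall jar stand on the robot's left and right, in either order.
- big_jar_center (a point): Centre (half-way up) of the tall loose jar, 60 mm diameter, 110 mm high, straight-sided, aluminium lid (top 18 mm), paper label with orange band, 0.22 to 0.35 kg. z is its upward axis.
- jar_a_center (a point): Centre of a small bystander jar, 54 mm diameter, 72 mm high, blue band.
- jar_b_center (a point): Centre of a second such small jar.
- jar_c_center (a point): Centre of a third such small jar.
There are look-alikes about, which are no part of the job. Leave any green or turquoise look-alike of the plate alone.

How it is judged:
By the outcome, as a careful person would: the job done as asked, in the order asked, and still so for the second after the job is handed in, with the robot touching nothing.
It also fails if it takes over 72 s, if anything falls off the work surface, if the arm or the gripper's body presses on something with over 40 N, if the wrist force passes 120 N, or if a joint passes its speed limit or range.

## Working session

There is one attempt and no reset: what is moved stays moved. The work goes in short steps, Python scripts to look and compute and a tool call to move; the robot and the scene stay as the last step left them, time stands still between calls to the robot, and variables do not carry over. Pictures are saved under pics/ and viewed, and the job is handed in when it is done.

Besides the shell and the picture viewer there is one more tool, called after "Emit:" as a command line: name --argument value ..., lists and objects as JSON in quotes. drive_tool: Moves the arm, as the interface text tells. Its arguments: {"type":"object","properties":{"motion":{"type":"array","items":{"type":"number"}},"force":{"type":"number"}},"required":["motion"]}

```bash
ls; mkdir -p pics; python3 - <<'E'
from station import manip
import cv2, json, numpy as np
print(manip.sense())
for n in ("side","top"):
    s=manip.snapshot(n)
    cv2.imwrite(f"pics/{n}0.png",s["color"][:,:,::-1])
    print(n,{k:(np.array(v).round(4).tolist()) for k,v in s.items() if k!="color"})
E
```

```text
pics
{'t': 0.0, 'q': array([ 1.07648540e+00,  5.28422919e-01,  1.43394783e+00, -1.40695389e-06,
        1.18141758e+00, -1.78481103e-01]), 'qd': array([ 0.00059249,  0.0005133 , -0.0004737 ,  0.0008872 ,  0.0016727 ,
        0.0003796 ]), 'tau': array([ 8.40956509e-04, -4.42347443e+01, -1.78028119e+01, -2.24840419e-04,
        8.71971133e-03, -8.61537700e-06]), 'tcp_pos': array([0.19370594, 0.59338781, 0.20654579]), 'tool_rot': array([ 1.57259048e-01,  9.87556776e-01, -1.03652205e-03, -3.61769210e-04]), 'force': array([-0.2207712 ,  0.83487056,  0.72133657]), 'ft_torque': array([-0.03479067, -0.02285469,  0.0520442 ]), 'finger_gap': 1.0014136193868877}
side {'fx': 487.4907, 'fy': 487.4907, 'cx': 250.7334, 'cy': 190.6641, 'view': [[0.7578, -0.6521, -0.0235, -0.3387], [0.3697, 0.3994, 0.8389, -0.2144], [-0.5377, -0.6444, 0.5437, -1.2824], [0.0, 0.0, 0.0, 1.0]]}
top {'fx': 386.7794, 'fy': 386.7794, 'cx': 255.6744, 'cy': 193.6423, 'view': [[-0.0026, -1.0, 0.0016, -0.0272], [0.9767, -0.0022, 0.2147, -0.4578], [-0.2147, 0.0021, 0.9767, -1.43], [0.0, 0.0, 0.0, 1.0]]}
```

View pics/side0.png

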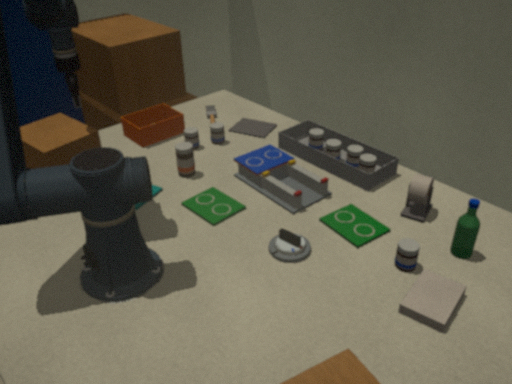

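View pics/top0.png

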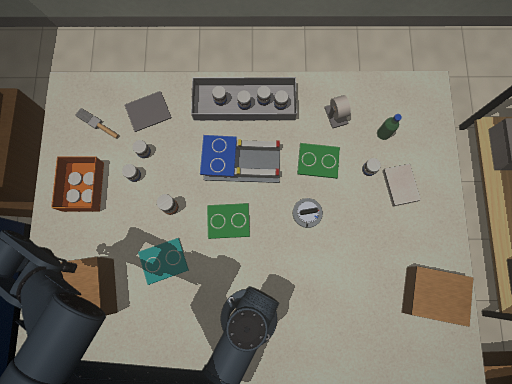

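The blue plate is at top (219,156) on the jig, rib near (238,157) and red stops near (279,143/172). The dial is at (308,212). Candidates:
- **Plate:** blue (219,156); look-alikes are green (319,160), green (229,221) and turquoise (163,260).
- **Tall jar:** (168,205). Small jars are (143,149), (132,173) and (372,167). Tray and bin jars are not involved.

Next I'll take close crops.

```bash
cat > h.py <<'E'
import numpy as np, cv2
from station import manip
def snap(n): return manip.snapshot(n)
def crop(s,name,x0,y0,x1,y1,k):
    c=s["color"][y0:y1,x0:x1,::-1]
    c=cv2.resize(c,None,fx=k,fy=k,interpolation=cv2.INTER_CUBIC)
    for x in range((x0//10+1)*10,x1,10):
        cv2.line(c,((x-x0)*k,0),((x-x0)*k,6),(0,0,255),1)
        if x%20==0: cv2.putText(c,str(x),((x-x0)*k-10,18),0,.4,(0,0,255),1)
    for y in range((y0//10+1)*10,y1,10):
        cv2.line(c,(0,(y-y0)*k),(6,(y-y0)*k),(0,0,255),1)
        if y%20==0: cv2.putText(c,str(y),(8,(y-y0)*k+4),0,.4,(0,0,255),1)
    cv2.imwrite(f"pics/{name}.png",c)
def proj(s,P):
    P=np.atleast_2d(P); V=np.array(s["view"]); c=P@V[:3,:3].T+V[:3,3]
    return np.c_[s["cx"]+s["fx"]*c[:,0]/-c[:,2], s["cy"]+s["fy"]*c[:,1]/c[:,2]]
def atz(s,uv,z):
    uv=np.atleast_2d(uv).astype(float); V=np.array(s["view"]); R=V[:3,:3]; o=-R.T@V[:3,3]
    d=np.c_[(uv[:,0]-s["cx"])/s["fx"],-(uv[:,1]-s["cy"])/s["fy"],-np.ones(len(uv))]@R
    return o+d*((z-o[2])/d[:,2])[:,None]
E
python3 - <<'E'
from h import *
t=snap("top"); 
crop(t,"t_jig",190,125,292,190,7)
crop(t,"t_dial",285,190,330,235,12)
crop(t,"t_jar",120,140,190,220,7)
s=snap("side")
crop(s,"s_jig",225,140,335,215,7)
crop(s,"s_dial",262,220,318,266,12)
crop(s,"s_jar",170,115,235,185,8)
E
```

```text
(no output)
```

View pics/t_jig.png

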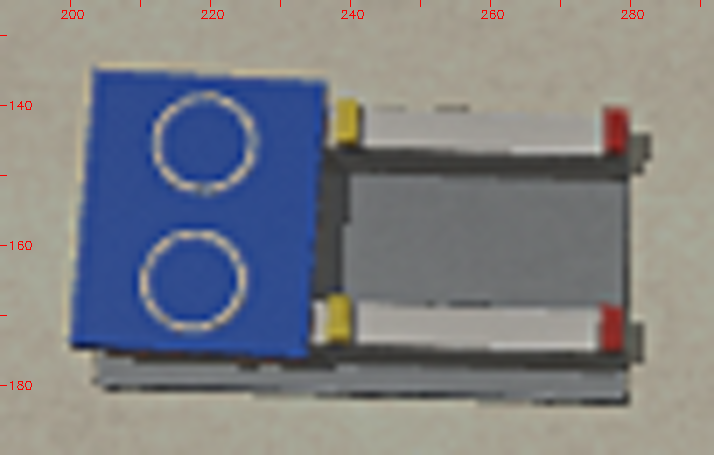

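View pics/s_jig.png

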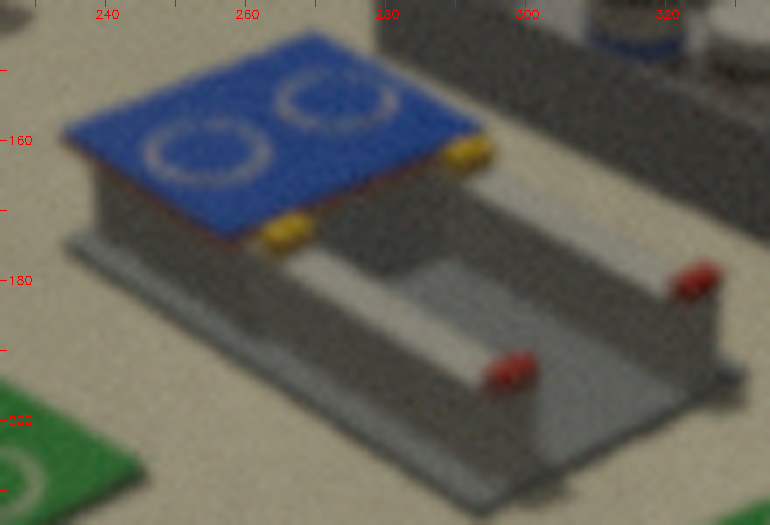

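View pics/t_dial.png

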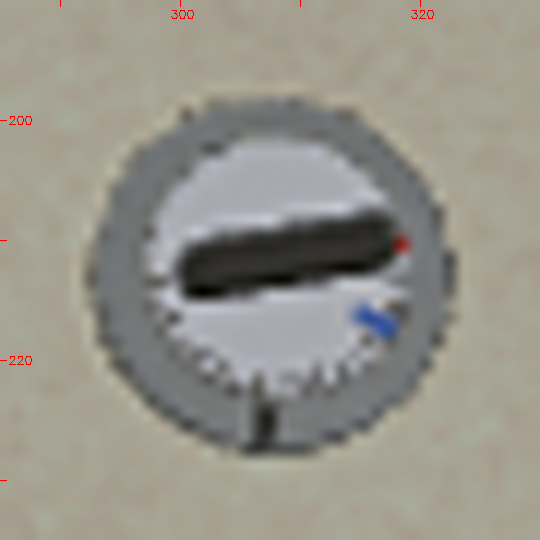

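View pics/s_dial.png

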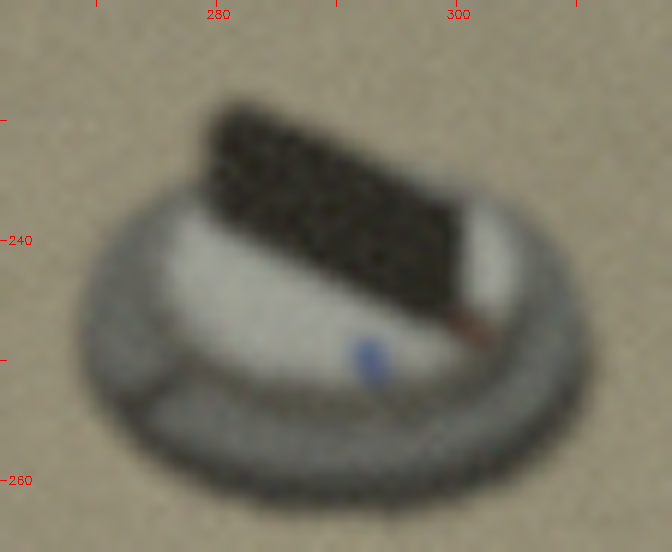

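View pics/t_jar.png

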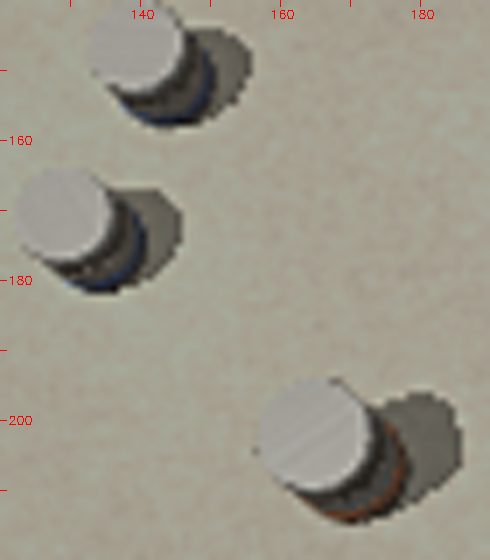

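View pics/s_jar.png

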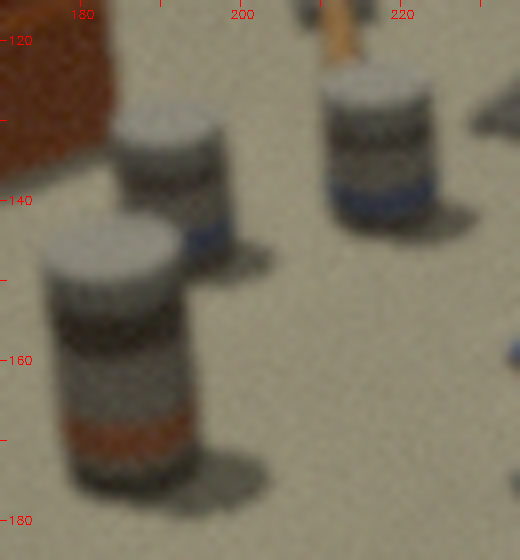

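```bash
cat > fit.py <<'E'
from h import *
from scipy.optimize import least_squares
def pose(p,P):
    c,s=np.cos(p[2]),np.sin(p[2]); P=np.array(P,float)/1000
    return np.c_[p[0]+c*P[:,0]-s*P[:,1], p[1]+s*P[:,0]+c*P[:,1], P[:,2]]
def fit(items,p0):
    # items: list of (snap, jigpts mm, pix)
    f=lambda p: np.concatenate([(proj(s,pose(p,P))-U).ravel() for s,P,U in items])
    r=least_squares(f,p0,loss='soft_l1'); return r.x, f(r.x).reshape(-1,2)
def uv(X,x0,y0,k): return (np.array(X,float)+.5)/k-.5+np.array([x0,y0])
E
cat > jig.py <<'E'
from fit import *
t=snap("top"); s=snap("side")
ut=lambda X:uv(X,190,125,7); us=lambda X:uv(X,225,140,7)
Jt=[(57,0,67),(-57,0,67),(57,-150,65),(-57,-150,65)]; Ut=ut([(348,118),(341,314),(616,126),(612,324)])
Js=[(57,0,67),(-57,0,67),(57,-150,65),(-57,-150,65)]; Us=us([(470,147),(290,226),(698,274),(513,363)])
p0=[atz(t,Ut[:1],.067)[0,0]-.057,atz(t,Ut[:1],.067)[0,1],0]
for it in ([(t,Jt,Ut)],[(s,Js,Us)],[(t,Jt,Ut),(s,Js,Us)]):
    p,r=fit(it,p0); print(p.round(4),r.round(1).tolist())
pj=p
C=[(-80,65,65),(80,65,65),(80,-65,65),(-80,-65,65)]
Ct=ut([(71,346),(94,68),(327,82),(308,357)]); Cs=us([(63,132),(314,30),(487,132),(236,243)])
for it in ([(t,C,Ct)],[(s,C,Cs)],[(t,C,Ct),(s,C,Cs)]):
    p,r=fit(it,[pj[0],pj[1]+.08,pj[2]]); print("plate",p.round(4),r.round(1).tolist())
c,sn=np.cos(pj[2]),np.sin(pj[2]); d=p[:2]-pj[:2]; print("plate in jig",(c*d[0]+sn*d[1])*1e3,(-sn*d[0]+c*d[1])*1e3,p[2]-pj[2])
# dial
print("dial top disc ctr",atz(t,uv([(272,270)],285,190,12),.026)[0], "base ctr",atz(t,uv([(270,276)],285,190,12),.014)[0],"grip",atz(t,uv([(290,256)],285,190,12),.056)[0])
print("side dial base", atz(s,uv([(335,348)],262,220,12),.014)[0])
print("jar lid top", atz(t,uv([(313,436)],120,140,7),.110)[0], "side", atz(s,uv([(113,245)],170,115,8),.110)[0])
print("jars", [atz(t,uv([q],120,140,7),.072)[0].round(3).tolist() for q in((137,45),(64,213))])
E
python3 jig.py
```

```text
[ 0.6057  0.0371 -0.0319] [[-0.1, -0.1], [-0.2, 0.1], [0.1, 0.0], [0.2, -0.1]]
[ 0.6045  0.0387 -0.0345] [[0.1, -0.2], [-0.3, -0.0], [0.2, -0.1], [0.0, 0.2]]
[ 0.6049  0.038  -0.0335] [[-0.3, 0.1], [-0.5, 0.3], [-0.1, 0.3], [-0.1, 0.2], [0.3, -0.2], [-0.0, 0.0], [0.4, -0.0], [0.3, 0.2]]
plate [ 0.6086  0.1165 -0.0555] [[-0.0, -0.1], [0.1, 0.2], [-0.1, -0.1], [-0.0, 0.1]]
plate [ 0.6052  0.1129 -0.0342] [[-0.1, 0.5], [0.0, 0.5], [0.4, -0.6], [-0.3, -0.4]]
plate [ 0.6078  0.1158 -0.0462] [[0.3, 0.2], [0.1, 0.5], [-0.1, -0.1], [0.4, 0.1], [-0.0, -0.3], [0.4, 0.0], [0.4, -1.0], [-0.7, -1.1]]
plate in jig 0.2567292267219227 77.84658123510509 -0.01265367441504514
dial top disc ctr [ 0.38997877 -0.22659426  0.026     ] base ctr [ 0.39005714 -0.22753113  0.014     ] grip [ 0.38931988 -0.22828195  0.056     ]
side dial base [ 0.38066478 -0.23902176  0.014     ]
jar lid top [0.41455773 0.3052142  0.11      ] side [0.41498221 0.30524834 0.11      ]
jars [[0.643, 0.422, 0.072], [0.546, 0.456, 0.072]]
```

Emit:
drive_tool --motion '[-45,0,-30,0,0,-4,40,-90,0,-60,0,0,-8,40,-135,0,-90,0,0,-12,40,-180,0,-120,0,0,-16,40]'

```text
t: 0.8
tcp_pos: [0.3662, 0.5374, 0.3281]
tool_rot: [0.017, 1.0, -0.0, -0.0]
force: [0.5, -0.4, -1.0]
finger_gap: 0.476
```

```bash
cat > st.py <<'E'
from h import *
import os,json
from scipy.spatial.transform import Rotation as Rn
def st(log=True):
    m=manip.sense()
    R=Rn.from_quat(m["tool_rot"]).as_matrix()
    print("t",round(m["t"],2),"q",m["q"].round(3),"tcp",m["tcp_pos"].round(4),"F",m["force"].round(1),"T",m["ft_torque"].round(2),"gap",round(m["finger_gap"]*85.4,1))
    print("R x",R[:,0].round(3),"y",R[:,1].round(3),"z",R[:,2].round(3))
    if log: open("log.txt","a").write(json.dumps([m["q"].tolist(),m["tcp_pos"].tolist(),np.array(m["tool_rot"]).tolist()])+"\n")
    return m,R
if __name__=="__main__": st()
E
python3 st.py
```

```text
t 0.8 q [ 0.801  0.463  1.206 -0.     1.474 -0.736] tcp [0.3662 0.5374 0.3281] F [ 0.5 -0.4 -1. ] T [ 0.   -0.06  0.05] gap 40.6
R x [-0.999  0.034  0.   ] y [ 0.034  0.999 -0.001] z [-0.    -0.001 -1.   ]
```

Emit:
drive_tool --motion '[-45,-15,5,5,0,0,40,-90,-35,10,10,0,0,40,-135,-60,15,15,0,0,40,-180,-85,20,20,0,0,40,-215,-110,25,25,0,0,40,-248,-129,30,30,0,0,40]'

```text
t: 1.55
tcp_pos: [0.611, 0.3988, 0.2978]
tool_rot: [0.017, 0.965, -0.26, -0.005]
force: [0.5, 0.6, -0.7]
finger_gap: 0.464
```

```bash
python3 - <<'E'
from st import *
st()
s=snap("side"); crop(s,"s1",80,0,335,220,3)
t=snap("top"); crop(t,"t1",60,80,330,360,2)
E
```

```text
t 1.55 q [ 0.603  0.821  0.715 -0.442  1.907 -1.016] tcp [0.611  0.3988 0.2978] F [ 0.5  0.6 -0.7] T [0.26 0.04 0.02] gap 39.6
R x [-0.999  0.035  0.001] y [ 0.03   0.864 -0.503] z [-0.018 -0.503 -0.864]
```

View pics/s1.png

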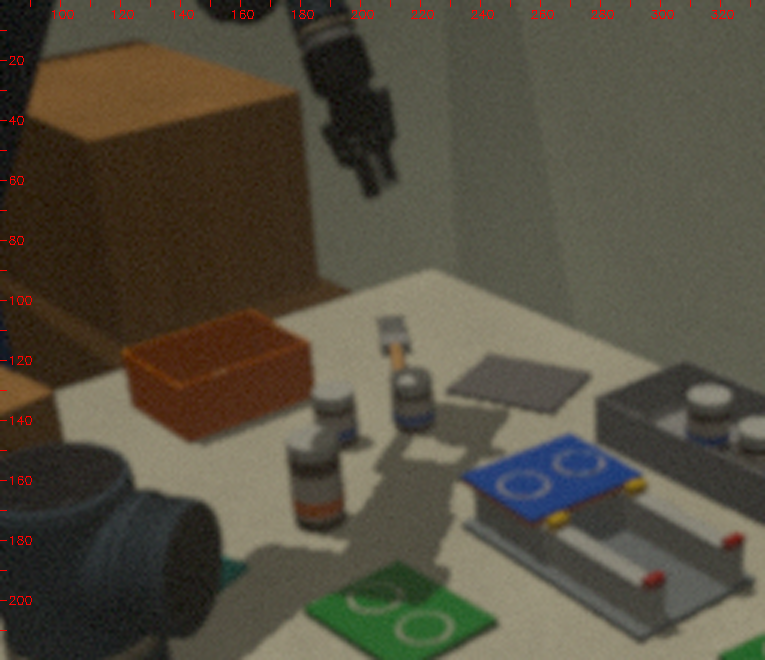

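```bash
cat > kin.py <<'E'
import numpy as np, json
from scipy.spatial.transform import Rotation as Rn
from scipy.optimize import least_squares
Rz=lambda a:Rn.from_euler('z',a).as_matrix(); Ry=lambda a:Rn.from_euler('y',a).as_matrix()
LO=np.array([-3.08,-.75,.22,-1.43,0,-2.85]); HI=np.array([3.08,2.2,2.44,4.57,2.65,2.85])
def fk(q,P,full=False):
    h,a,d,L1,b,L2,L3=P[:7]
    R=Rz(q[0]); p=np.array([0,0,h])+R@[a,d,0]
    R=R@Ry(q[1]); p=p+R@[0,0,L1]
    R=R@Ry(q[2]); p=p+R@[b,0,L2]; w=p
    R=R@Rz(q[3])@Ry(q[4]); R=R@Rz(q[5]); p=p+R@[0,0,L3]
    R=R@np.array([[0,1,0],[1,0,0],[0,0,-1]])@np.diag([1,1,-1]) if False else R
    return (p,R,w) if full else (p,R)
E
python3 - <<'E'
from kin import *
D=[json.loads(l) for l in open("log.txt")]
D.append([[1.07648540e+00,5.28422919e-01,1.43394783e+00,0,1.18141758,-.178481],[.19370594,.59338781,.20654579],[.157259,.987557,-.0010365,-.00036177]])
for q,p,r in D:
    T=Rn.from_quat(r).as_matrix(); F=fk(q,[.3,0,.1,.4,0,.4,.2])[1]
    print((F.T@T).round(2).tolist())
f=lambda P:np.concatenate([fk(q,P)[0]-np.array(p) for q,p,r in D]+[np.array([P[1],P[4]])*1e-2])
for x0 in ([.3,0,.1,.4,0,.4,.2],[.2,0,.1,.5,.05,.3,.25],[.4,0,.1,.3,.0,.5,.3]):
    r=least_squares(f,x0); print(r.x.round(4),np.abs(r.fun).max())
E
```

```text
[[0.0, -1.0, -0.0], [1.0, 0.0, 0.0], [-0.0, -0.0, 1.0]]
[[0.0, -1.0, -0.0], [1.0, 0.0, -0.0], [0.0, -0.0, 1.0]]
[[0.0, -1.0, 0.0], [1.0, 0.0, -0.0], [0.0, 0.0, 1.0]]
[ 2.739e-01 -1.000e-04  1.110e-01  5.881e-01  1.139e-01  3.917e-01
  3.205e-01] 0.0011392070034493102
[ 2.739e-01 -1.000e-04  1.110e-01  5.881e-01  1.139e-01  3.917e-01
  3.205e-01] 0.0011392070339601079
[ 2.739e-01 -1.000e-04  1.110e-01  5.881e-01  1.139e-01  3.917e-01
  3.205e-01] 0.0011392070252290243
```

```bash
cat >> kin.py <<'E'
P0=np.array([.2739,-.0001,.1110,.5881,.1139,.3917,.3205])
RT=np.array([[0,-1.,0],[1,0,0],[0,0,1]])
def fkt(q,P=P0):
    p,R,w=fk(q,P,True); return p,R@RT,w
def ik(p,R,q0,P=P0):
    def f(q):
        pp,RR,_=fkt(q,P); return np.r_[(pp-p)*5,(Rn.from_matrix(RR.T@R).as_rotvec())]
    r=least_squares(f,np.clip(q0,LO+.01,HI-.01),bounds=(LO,HI)); return r.x,np.abs(r.fun).max()
JIG=np.array([.6052,.0376]); YAW=-.033
def w2(y,z,x=0.,jig=JIG,yaw=YAW): # jig mm -> world m
    c,s=np.cos(yaw),np.sin(yaw); x,y,z=x/1e3,y/1e3,z/1e3
    return np.array([jig[0]+c*x-s*y,jig[1]+s*x+c*y,z])
def Rt(th,yaw=YAW): # tilt deg from down toward jig -y
    B=np.array([[-1,0,0],[0,1,0],[0,0,-1.]]).T
    return Rz(yaw)@Rn.from_euler('x',-th,degrees=True).as_matrix()@B
def rel(p0,R0,p,R):
    return np.r_[R0.T@(p-p0)*1e3, np.degrees(Rn.from_matrix(R0.T@R).as_rotvec())]
E
python3 - <<'E'
from kin import *
q=np.array([ 0.603,0.821,0.715,-0.442,1.907,-1.016])
import math
def go(y,z,th):
    global q
    q,e=ik(w2(y,z),Rt(th),q); print(y,z,th,q.round(2),"err",round(e,4),"wrist",fkt(q)[2].round(3))
go(250,200,30);go(250,150,60);go(120,60,60); go(94,108,60)
for b in range(40,160,10):
    yp=12 if b<=90 else -14; z0=55+ (25 if 70<b<110 else 5)
    br=math.radians(b); s=98
    off=5*(1 if b<90 else 1)
    go(yp+s*math.cos(br)-5*math.sin(br),z0+s*math.sin(br)+5*math.cos(br)+(10 if b>90 else 0),90-b)
E
```

```text
250 200 30 [ 0.48  0.77  1.08 -0.45  1.57 -0.99] err 0.0 wrist [0.619 0.448 0.478]
250 150 60 [ 0.6   1.06  0.9  -0.81  1.87 -0.89] err 0.0 wrist [0.623 0.565 0.31 ]
120 60 60 [ 0.47  1.07  1.18 -0.86  1.58 -0.75] err 0.0 wrist [0.618 0.435 0.22 ]
94 108 60 [ 0.43  0.99  1.24 -0.88  1.58 -0.79] err 0.0 wrist [0.617 0.409 0.268]
83.85841737722716 126.82340796487574 50 [ 0.38  0.88  1.3  -0.78  1.46 -0.86] err 0.0 wrist [0.616 0.367 0.333]
71.16296353368597 138.28629347409256 40 [ 0.31  0.78  1.36 -0.67  1.34 -0.95] err 0.0 wrist [0.614 0.315 0.384]
56.66987298107782 147.37048957087498 30 [ 0.23  0.7   1.42 -0.54  1.23 -1.07] err 0.0 wrist [0.612 0.254 0.425]
40.819510941986 153.79997755364735 20 [ 0.12  0.63  1.46 -0.38  1.13 -1.24] err 0.0 wrist [0.61  0.188 0.455]
24.093482646298142 177.37940068353103 10 [ 0.01  0.56  1.48 -0.19  1.11 -1.44] err 0.0 wrist [0.608 0.117 0.493]
7.000000000000005 178.0 0 [-0.11  0.54  1.51  0.    1.09 -1.65] err 0.0 wrist [0.605 0.045 0.499]
-35.94156017642021 185.64291890686175 -10 [-0.27  0.53  1.51  0.19  1.15 -1.89] err 0.0 wrist [ 0.602 -0.054  0.501]
-52.21643714984508 160.37977612039066 -20 [-0.39  0.59  1.53  0.36  1.17 -2.09] err 0.0 wrist [ 0.6   -0.124  0.462]
-67.33012701892217 152.370489570875 -30 [-0.49  0.65  1.51  0.49  1.27 -2.24] err 0.0 wrist [ 0.598 -0.19   0.43 ]
-80.82340796487574 141.85841737722714 -40 [-0.57  0.73  1.49  0.6   1.37 -2.36] err 0.0 wrist [ 0.596 -0.249  0.387]
-92.28629347409253 129.16296353368597 -50 [-0.64  0.82  1.45  0.69  1.49 -2.46] err 0.0 wrist [ 0.594 -0.3    0.335]
-101.370489570875 114.6698729810778 -60 [-0.69  0.93  1.41  0.76  1.61 -2.53] err 0.0 wrist [ 0.593 -0.341  0.275]
```

```bash
cat > plan.py <<'E'
from st import *
from kin import *
def plan(tgts,yaw=YAW,jig=JIG,x=0.):
    m,R=st(False); p=m["tcp_pos"]; q=m["q"]
    for T in tgts:
        y,z,th=T[:3]; xx=T[3] if len(T)>3 else x
        pw=w2(y,z,xx,jig); RR=Rt(th,yaw); qq,e=ik(pw,RR,q)
        print(T,"->",rel(p,R,pw,RR).round(1).tolist(),"ik",round(e,3),"dq",np.abs(qq-q).max().round(2))
E
python3 - <<'E'
from plan import *
plan([(205,110,60),(120,60,60)],yaw=-.045)
E
```

```text
t 1.65 q [ 0.601  0.825  0.717 -0.44   1.905 -1.015] tcp [0.612  0.3978 0.2935] F [ 0.2  0.3 -0.4] T [ 0.22 -0.   -0.01] gap 40.0
R x [-0.999  0.037  0.004] y [ 0.03   0.863 -0.504] z [-0.022 -0.504 -0.864]
(205, 110, 60) -> [-6.5, -41.6, 236.7, 29.7, 0.2, 0.5] ik 0.0 dq 0.37
(120, 60, 60) -> [-7.0, -89.8, 322.7, 29.7, 0.2, 0.5] ik 0.0 dq 0.46
```

Emit:
drive_tool --motion '[-1,-7,40,5,0,0,40,-2,-14,80,10,0,0,40,-3,-21,120,15,0,0,40,-4,-28,160,20,0,0,40,-5,-35,200,25,0,0,40,-6,-42,237,30,0,0,40,-6,-42,237,30,0,0,40]'

```text
t: 2.52
tcp_pos: [0.6086, 0.2407, 0.1058]
tool_rot: [0.013, 0.864, -0.503, -0.015]
force: [-0.4, 0.1, 0.9]
finger_gap: 0.468
```

```bash
python3 - <<'E'
from plan import *
plan([(205,110,60),(120,60,60)],yaw=-.045)
st()
s=snap("side"); crop(s,"s2",200,90,330,215,6)
t=snap("top"); crop(t,"t2",130,110,300,230,4)
E
```

```text
t 2.52 q [ 0.559  1.073  1.01  -0.817  1.761 -0.834] tcp [0.6086 0.2407 0.1058] F [-0.4  0.1  0.9] T [ 0.44  0.01 -0.08] gap 40.0
R x [-0.999  0.038  0.013] y [ 0.008  0.493 -0.87 ] z [-0.04  -0.869 -0.493]
(205, 110, 60) -> [-3.3, -2.7, -3.8, -0.5, -0.0, 0.8] ik 0.0 dq 0.01
(120, 60, 60) -> [-4.4, -1.1, 94.8, -0.5, -0.0, 0.8] ik 0.0 dq 0.18
t 2.52 q [ 0.559  1.073  1.01  -0.817  1.761 -0.834] tcp [0.6086 0.2407 0.1058] F [-0.4  0.1  0.9] T [ 0.44  0.01 -0.08] gap 40.0
R x [-0.999  0.038  0.013] y [ 0.008  0.493 -0.87 ] z [-0.04  -0.869 -0.493]
```

View pics/s2.png

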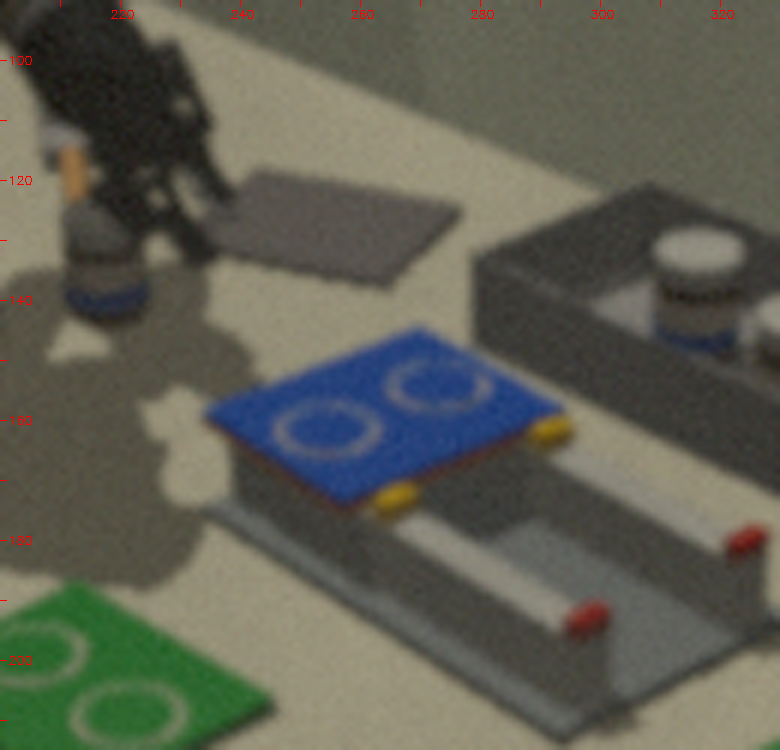

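View pics/t2.png

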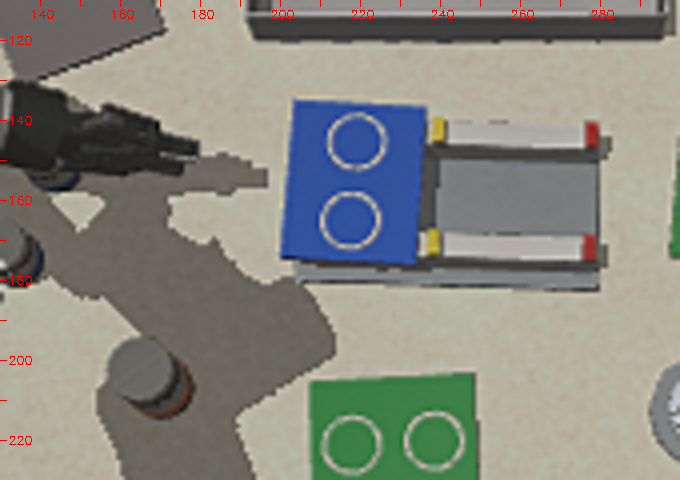

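Emit:
drive_tool --motion '[-2,-2,15,0,0,0.8,40,-4,-3,40,0,0,0.8,40,-4,-3,65,0,0,0.8,40,-4,-2,85,0,0,0.8,40,-4,-1,97,0,0,0.8,40,-4,-1,97,0,0,0.8,40]'

```text
t: 3.38
tcp_pos: [0.6124, 0.1576, 0.0636]
tool_rot: [0.022, 0.865, -0.501, -0.007]
force: [0.5, -0.2, -1.1]
finger_gap: 0.467
```

```bash
python3 - <<'E'
from plan import *
plan([(120,60,60),(94,108,60)],yaw=-.045)
st()
s=snap("side"); crop(s,"s3",200,110,310,210,7)
print(proj(s,manip.sense()["tcp_pos"]))
E
```

```text
t 3.38 q [ 0.463  1.071  1.17  -0.864  1.589 -0.746] tcp [0.6124 0.1576 0.0636] F [ 0.5 -0.2 -1.1] T [ 0.39 -0.02  0.02] gap 39.9
R x [-0.999  0.045 -0.009] y [ 0.03   0.497 -0.867] z [-0.034 -0.867 -0.497]
(120, 60, 60) -> [3.2, 3.0, 1.9, -0.2, 0.3, -0.5] ik 0.0 dq 0.01
(94, 108, 60) -> [2.5, -51.6, 0.6, -0.2, 0.3, -0.5] ik 0.0 dq 0.08
t 3.38 q [ 0.463  1.071  1.17  -0.864  1.589 -0.746] tcp [0.6124 0.1576 0.0636] F [ 0.5 -0.2 -1.1] T [ 0.39 -0.02  0.02] gap 39.9
R x [-0.999  0.045 -0.009] y [ 0.03   0.497 -0.867] z [-0.034 -0.867 -0.497]
[[256.7862635  153.26194036]]
```

View pics/s3.png

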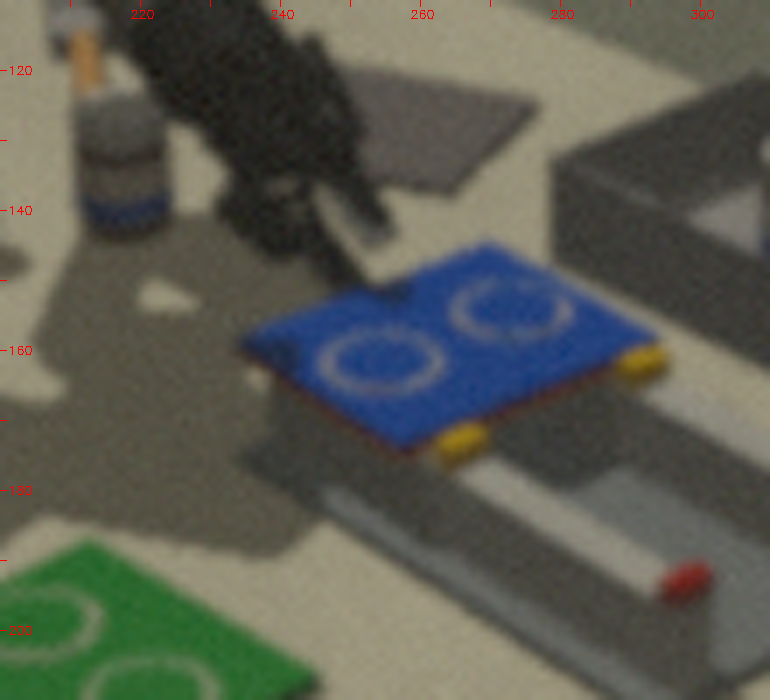

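Emit:
drive_tool --motion '[0,-5,0,0,0,0,40,0,-11,0,0,0,0,40,0,-18,0,0,0,0,40,0,-26,0,0,0,0,40,0,-34,0,0,0,0,40,0,-42,0,0,0,0,40,0,-49,0,0,0,0,40,0,-52,0,0,0,0,40]'

```text
t: 4.42
tcp_pos: [0.6112, 0.1322, 0.1095]
tool_rot: [0.022, 0.865, -0.501, -0.007]
force: [-0.0, -0.3, 0.2]
finger_gap: 0.469
```

```bash
python3 - <<'E'
from plan import *
plan([(94,108,60)],yaw=-.045)
s=snap("side"); crop(s,"s4",200,110,310,210,7)
E
```

```text
t 4.42 q [ 0.433  0.992  1.224 -0.883  1.586 -0.78 ] tcp [0.6112 0.1322 0.1095] F [-0.  -0.3  0.2] T [ 0.42 -0.04  0.04] gap 40.1
R x [-0.999  0.044 -0.011] y [ 0.031  0.497 -0.867] z [-0.033 -0.867 -0.498]
(94, 108, 60) -> [2.9, 0.9, 1.4, -0.1, 0.3, -0.5] ik 0.0 dq 0.01
```

View pics/s4.png

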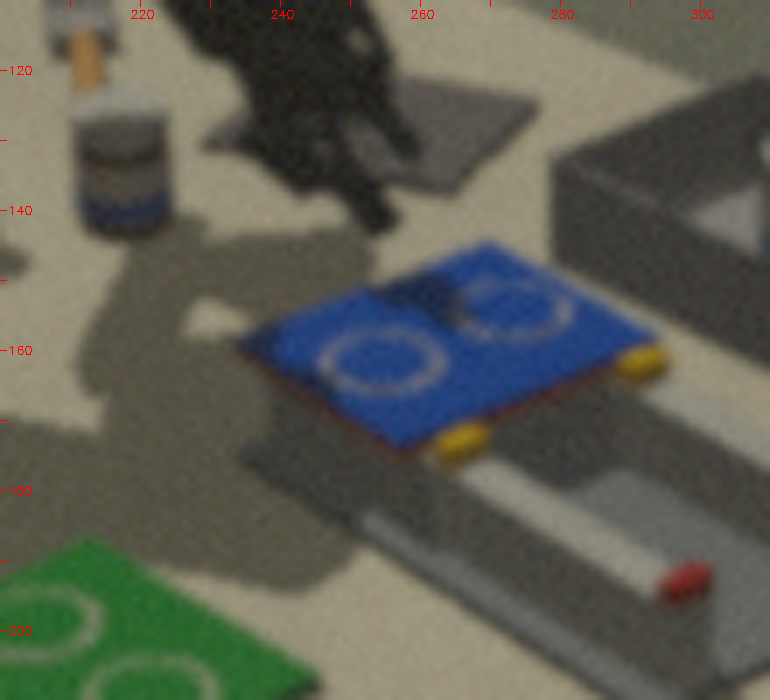

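```bash
python3 - <<'E'
from plan import *
m,R=st(False); s=snap("side"); p=m["tcp_pos"]
for b in (0,5,10,15):
    print(b,proj(s,[p+R@[0,20e-3*k,-b*1e-3] for k in(1,0,-1)]).round(1).tolist())
# plate +y edge mid
print(proj(s,[w2(143,65,1),w2(143,65,81),w2(143,65,-79)]).round(1))
E
```

```text
t 4.47 q [ 0.433  0.992  1.224 -0.883  1.586 -0.78 ] tcp [0.6112 0.1321 0.1096] F [-0.2 -0.5  0. ] T [ 0.4  -0.05  0.04] gap 40.1
R x [-0.999  0.045 -0.011] y [ 0.031  0.497 -0.867] z [-0.033 -0.867 -0.498]
0 [[259.6, 147.6], [261.4, 144.1], [263.2, 140.5]]
5 [[258.8, 146.5], [260.5, 143.0], [262.3, 139.4]]
10 [[258.0, 145.4], [259.7, 141.9], [261.5, 138.3]]
15 [[257.2, 144.3], [258.9, 140.8], [260.6, 137.2]]
[[252.2 150.9]
 [269.7 143.8]
 [233.8 158.3]]
```

Emit:
drive_tool --motion '[1,0,-25,0,0,0,50,2,0,-55,0,0,0,50,3,10,-70,0,0,0,50,3,35,-70,0,0,0,50,3,54,-65,0,0,0,50,3,54,-62,0,0,0,50]'

```text
t: 5.28
tcp_pos: [0.6102, 0.2121, 0.0893]
tool_rot: [0.02, 0.864, -0.502, -0.009]
force: [0.6, -0.3, -0.5]
finger_gap: 0.584
```

```bash
python3 - <<'E'
from plan import *
plan([(98,50,60)],yaw=-.045)
st()
E
```

```text
t 5.28 q [ 0.527  1.072  1.071 -0.83   1.697 -0.791] tcp [0.6102 0.2121 0.0893] F [ 0.6 -0.3 -0.5] T [ 0.43 -0.04 -0.03] gap 49.9
R x [-0.999  0.044 -0.004] y [ 0.026  0.494 -0.869] z [-0.036 -0.868 -0.495]
(98, 50, 60) -> [-1.5, -3.7, 86.0, -0.3, 0.2, -0.2] ik 0.0 dq 0.15
t 5.28 q [ 0.527  1.072  1.071 -0.83   1.697 -0.791] tcp [0.6102 0.2121 0.0893] F [ 0.6 -0.3 -0.5] T [ 0.43 -0.04 -0.03] gap 49.9
R x [-0.999  0.044 -0.004] y [ 0.026  0.494 -0.869] z [-0.036 -0.868 -0.495]
```

Emit:
drive_tool --motion '[0,-1,15,0,0,0,50,0,-2,35,0,0,0,50,0,-2,55,0,0,0,50,0,-2,75,0,0,0,50,0,-2,86,0,0,0,50,0,-2,86,0,0,0,50]'

```text
t: 6.02
tcp_pos: [0.6067, 0.1353, 0.0481]
tool_rot: [0.02, 0.864, -0.503, -0.01]
force: [-0.5, 0.6, 0.6]
finger_gap: 0.587
```

```bash
python3 - <<'E'
from plan import *
plan([(98,50,60),(84,102,60)],yaw=-.045)
st()
s=snap("side"); crop(s,"s5",200,110,310,210,7)
E
```

```text
t 6.03 q [ 0.439  1.079  1.216 -0.879  1.545 -0.721] tcp [0.6067 0.1353 0.0481] F [-0.5  0.6  0.6] T [ 0.41  0.02 -0.08] gap 50.2
R x [-0.999  0.045 -0.003] y [ 0.025  0.494 -0.869] z [-0.038 -0.868 -0.495]
(98, 50, 60) -> [-1.7, -1.5, -1.2, -0.4, 0.1, -0.2] ik 0.0 dq 0.01
(84, 102, 60) -> [-2.1, -53.6, -14.8, -0.4, 0.1, -0.2] ik 0.0 dq 0.09
t 6.03 q [ 0.439  1.079  1.216 -0.879  1.545 -0.721] tcp [0.6067 0.1353 0.0481] F [-0.5  0.6  0.6] T [ 0.41  0.02 -0.08] gap 50.2
R x [-0.999  0.045 -0.003] y [ 0.025  0.494 -0.869] z [-0.038 -0.868 -0.495]
```

View pics/s5.png

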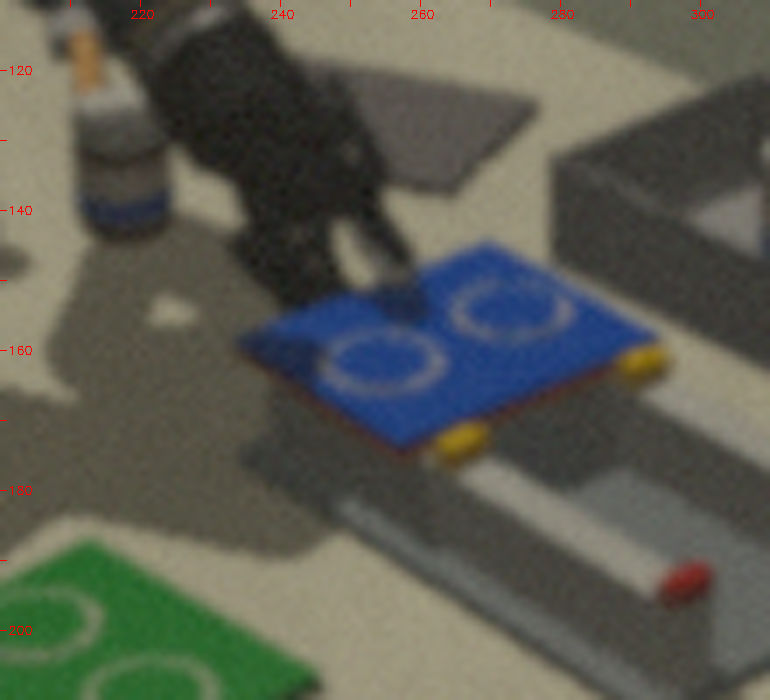

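Emit:
drive_tool --motion '[0,-6,0,0,0,0,50,0,-12,-1,0,0,0,50,0,-19,-2,0,0,0,50,0,-26,-4,0,0,0,50,0,-34,-6,0,0,0,50,0,-42,-8,0,0,0,50,0,-49,-10,0,0,0,50,0,-53,-11,0,0,0,50]'

```text
t: 7.08
tcp_pos: [0.606, 0.1194, 0.1006]
tool_rot: [0.021, 0.864, -0.502, -0.009]
force: [0.0, 3.5, -1.1]
finger_gap: 0.583
```

```bash
python3 - <<'E'
from plan import *
plan([(84,102,60)],yaw=-.045)
st()
s=snap("side"); crop(s,"s6",200,100,310,210,7)
E
```

```text
t 7.08 q [ 0.42   0.995  1.255 -0.891  1.561 -0.765] tcp [0.606  0.1194 0.1006] F [ 0.   3.5 -1.1] T [ 0.77  0.09 -0.14] gap 49.8
R x [-0.999  0.045 -0.005] y [ 0.026  0.494 -0.869] z [-0.037 -0.868 -0.495]
(84, 102, 60) -> [-1.8, -0.1, -2.6, -0.3, 0.1, -0.2] ik 0.0 dq 0.01
t 7.08 q [ 0.42   0.995  1.255 -0.891  1.561 -0.765] tcp [0.606  0.1194 0.1006] F [ 0.   3.5 -1.1] T [ 0.77  0.09 -0.14] gap 49.8
R x [-0.999  0.045 -0.005] y [ 0.026  0.494 -0.869] z [-0.037 -0.868 -0.495]
```

View pics/s6.png

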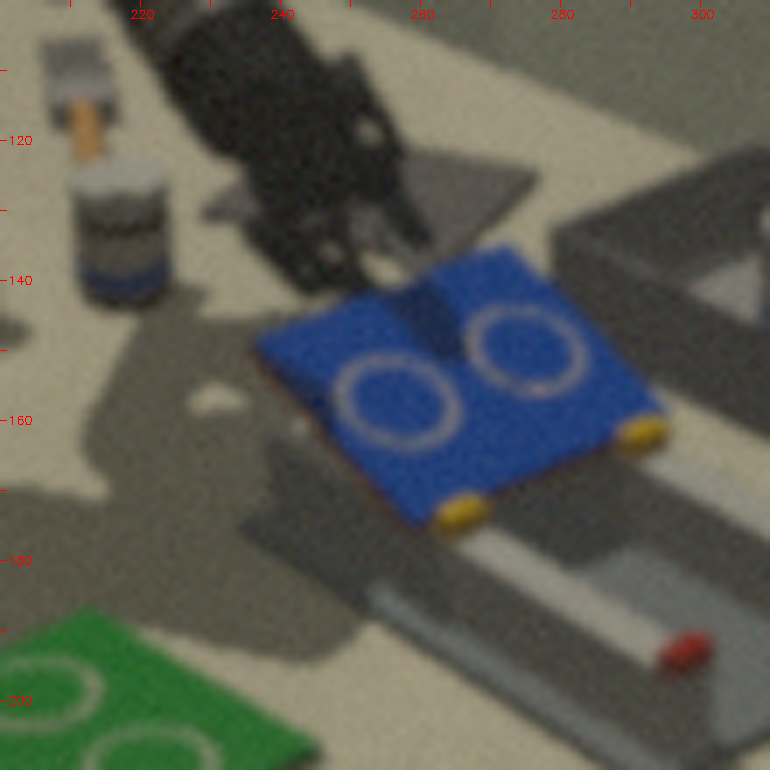

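Emit:
drive_tool --motion '[0,-3,0,0,0,0,35,0,-3,0,0,0,0,22,0,-3,0,0,0,0,12,0,-3,0,0,0,0,5,0,-3,0,0,0,0,5,0,-3,0,0,0,0,5]' --force 80

```text
t: 7.88
tcp_pos: [0.6064, 0.1185, 0.1028]
tool_rot: [0.02, 0.865, -0.502, -0.009]
force: [1.2, 4.8, -3.6]
finger_gap: 0.095
```

```bash
python3 - <<'E'
from plan import *
plan([(84,102,60)],yaw=-.045)
st()
s=snap("side"); crop(s,"s7",200,100,310,210,7)
E
```

```text
t 7.88 q [ 0.419  0.991  1.257 -0.891  1.56  -0.767] tcp [0.6064 0.1185 0.1028] F [ 1.2  4.8 -3.6] T [ 1.74 -0.01  0.26] gap 8.1
R x [-0.999  0.044 -0.005] y [ 0.026  0.496 -0.868] z [-0.036 -0.867 -0.497]
(84, 102, 60) -> [-1.4, 2.3, -2.2, -0.2, 0.2, -0.2] ik 0.0 dq 0.01
t 7.88 q [ 0.419  0.991  1.257 -0.891  1.56  -0.767] tcp [0.6064 0.1185 0.1028] F [ 1.2  4.8 -3.6] T [ 1.74 -0.01  0.26] gap 8.1
R x [-0.999  0.044 -0.005] y [ 0.026  0.496 -0.868] z [-0.036 -0.867 -0.497]
```

View pics/s7.png

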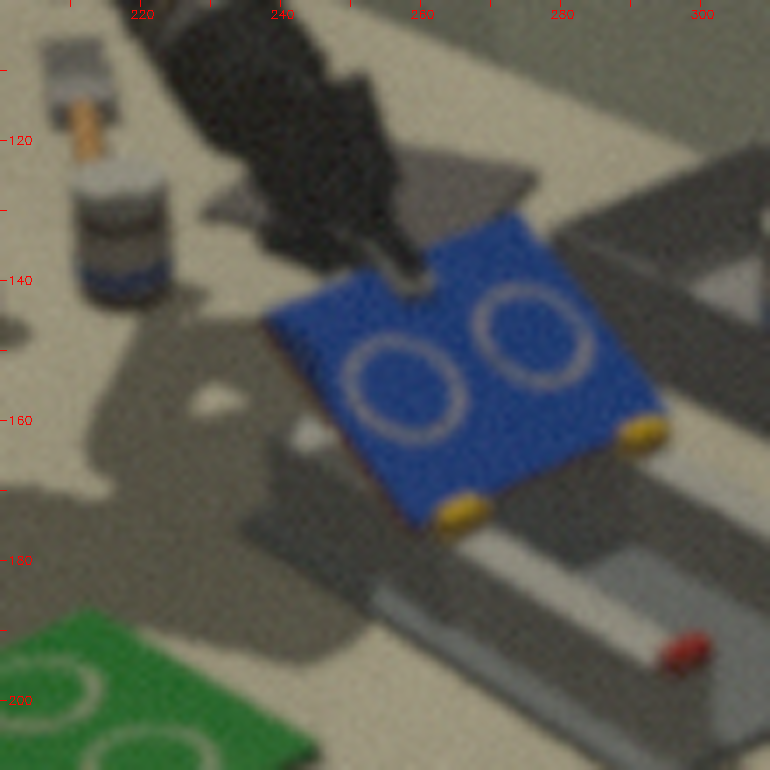

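```bash
cat > pfit.py <<'E'
from plan import *
def pfit(items,y0,z0,beta,faces):
    # plate pose in jig frame: x,y,z center (mm), beta tilt about x deg (0=blue up flat), yaw deg
    def pts(v,C):
        R=Rn.from_euler('z',v[4],degrees=True).as_matrix()@Rn.from_euler('x',v[3],degrees=True).as_matrix()
        Q=np.array(C,float)@R.T+v[:3]
        return np.array([w2(q[1],q[2],q[0]) for q in Q])
    f=lambda v:np.concatenate([(proj(s,pts(v,C))-U).ravel() for s,C,U in items]+[[v[4]*.2]])
    r=least_squares(f,[0,y0,z0,beta,0]); print("plate x,y,z,beta,yaw",r.x.round(1),"res",r.fun.round(1)); return r.x
E
python3 - <<'E'
from pfit import *
from fit import uv
s=snap("side"); t=snap("top"); crop(t,"t7",190,110,300,190,7)
C=[(-80,65,5),(80,65,5),(80,-65,5),(-80,-65,5)]
U=uv([(267,318),(516,215),(667,412),(412,528)],200,100,7)
v=pfit([(s,C,U)],60,90,30,1)
m,R=st(False)
E
```

```text
plate x,y,z,beta,yaw [15.3 86.1 76.  31.1  0.2] res [-0.4 -0.4  0.1  0.2 -0.2  0.4  0.5 -0.2  0. ]
t 8.03 q [ 0.419  0.991  1.257 -0.891  1.56  -0.767] tcp [0.6064 0.1186 0.1029] F [ 1.   5.9 -3.3] T [1.75 0.   0.2 ] gap 8.3
R x [-0.999  0.044 -0.005] y [ 0.027  0.496 -0.868] z [-0.036 -0.867 -0.497]
```

View pics/t7.png

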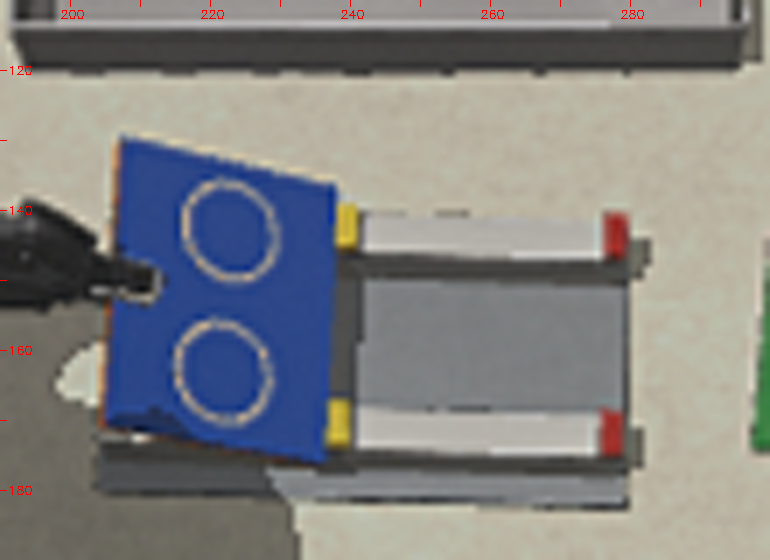

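```bash
python3 - <<'E'
from pfit import *
from fit import uv
s=snap("side"); t=snap("top")
C=[(-80,65,5),(80,65,5),(80,-65,5),(-80,-65,5)]
U=uv([(267,318),(516,215),(667,412),(412,528)],200,100,7)
T=uv([(106,414),(120,138),(337,185),(323,462)],190,110,7)
pfit([(t,C,T)],60,90,30,1)
v=pfit([(s,C,U),(t,C,T)],60,90,30,1)
m=manip.sense(); 
d=m["tcp_pos"]-np.r_[JIG,0]; c,sn=np.cos(YAW),np.sin(YAW)
print("tcp jig",(c*d[0]+sn*d[1])*1e3,(-sn*d[0]+c*d[1])*1e3,d[2]*1e3)
b=np.radians(30); print("pivot bottom edge", v[1]-65*np.cos(b)+5*np.sin(b), v[2]-65*np.sin(b)-5*np.cos(b))
E
```

```text
plate x,y,z,beta,yaw [ 7.9 67.7 72.  29.6 -0.3] res [-0.2  0.7  0.4 -0.3 -0.2  0.1 -0.  -0.6 -0.1]
plate x,y,z,beta,yaw [ 0.9 67.  89.2 30.6  0.1] res [-0.6 -0.5  0.6 -0.1  0.8  0.4  0.8 -0.  -0.5  1.3 -0.  -0.2 -0.5  0.2
 -0.1  0.   0. ]
tcp jig -1.472315849973131 80.9285811468071 102.84499783849184
pivot bottom edge 13.162740058143399 52.35544368658826
```

```bash
cat > flip.py <<'E'
from plan import *
S=83.
def rows(L,dx=0.):
    """L: list of (beta, ye, ze) ; current tilt measured"""
    m,R=st(False); p=m["tcp_pos"]; q=m["q"]
    zt=Rz(-YAW)@R[:,2]; b0=np.degrees(np.arctan2(-zt[2],-zt[1]))
    d=Rz(-YAW)@(p-np.r_[JIG,0])*1e3; b=np.radians(b0)
    print("beta now",b0.round(2),"edge now",(d[1]-S*np.cos(b)).round(1),(d[2]-S*np.sin(b)).round(1),"x",d[0].round(1))
    for B,ye,ze in L:
        br=np.radians(B)
        pw=w2(ye+S*np.cos(br),ze+S*np.sin(br),d[0]+dx)
        RR=Rz(YAW)@Rn.from_euler('x',B-b0,degrees=True).as_matrix()@Rz(-YAW)@R
        q,e=ik(pw,RR,q)
        print((B,ye,ze),rel(p,R,pw,RR).round(1).tolist(),"ik",round(e,3),"q456",q[3:].round(2))
E
python3 - <<'E'
from flip import *
rows([(30,10,64),(36,11,65),(42,12,66),(49,13,66),(56,14,66),(63,15,66),(70,15,67),(77,15,68)])
E
```

```text
t 8.12 q [ 0.419  0.991  1.257 -0.891  1.56  -0.767] tcp [0.6064 0.1185 0.1028] F [ 0.5  5.2 -3. ] T [1.68 0.01 0.18] gap 8.2
R x [-0.999  0.044 -0.005] y [ 0.027  0.496 -0.868] z [-0.036 -0.867 -0.497]
beta now 29.79 edge now 8.9 61.6 x -1.5
(30, 10, 64) [-0.0, -1.8, -2.1, -0.2, 0.0, -0.0] ik 0.0 q456 [-0.89  1.56 -0.77]
(36, 11, 65) [-0.1, -10.9, -3.0, -6.2, 0.1, -0.0] ik 0.0 q456 [-0.83  1.49 -0.81]
(42, 12, 66) [-0.2, -19.8, -3.0, -12.2, 0.1, -0.1] ik 0.0 q456 [-0.76  1.42 -0.86]
(49, 13, 66) [-0.3, -29.1, -1.1, -19.2, 0.2, -0.1] ik 0.0 q456 [-0.68  1.34 -0.92]
(56, 14, 66) [-0.4, -37.9, 1.9, -26.2, 0.3, -0.2] ik 0.0 q456 [-0.6   1.26 -1.  ]
(63, 15, 66) [-0.5, -46.2, 6.1, -33.2, 0.3, -0.2] ik 0.0 q456 [-0.49  1.19 -1.1 ]
(70, 15, 67) [-0.6, -55.2, 11.6, -40.2, 0.4, -0.3] ik 0.0 q456 [-0.38  1.13 -1.22]
(77, 15, 68) [-0.8, -63.4, 18.1, -47.2, 0.5, -0.3] ik 0.0 q456 [-0.26  1.08 -1.35]
```

Emit:
drive_tool --motion '[0,-2,-2,0,0,0,5,0,-11,-3,-6,0,0,5,0,-20,-3,-12,0,0,5,0,-29,-1,-19,0,0,5,0,-38,2,-26,0,0,5,0,-46,6,-33,0,0,5,-1,-55,12,-40,0,0,5,-1,-63,18,-47,0.5,-0.3,5]' --force 80

```text
t: 9.12
tcp_pos: [0.6028, 0.07, 0.149]
tool_rot: [0.022, 0.993, -0.115, -0.007]
force: [-0.0, -0.2, -4.4]
finger_gap: 0.1
```

```bash
python3 - <<'E'
from flip import *
rows([(80,15,72),(85,15,77),(90,10,80),(90,3,80),(92,-4,80),(95,-11,80),(100,-16,78),(106,-17,74)])
s=snap("side"); crop(s,"s8",200,70,310,210,5)
t=snap("top"); crop(t,"t8",190,110,300,190,7)
E
```

```text
t 9.12 q [ 0.052  0.606  1.494 -0.258  1.087 -1.349] tcp [0.6028 0.07   0.149 ] F [-0.  -0.2 -4.4] T [ 0.3   0.04 -0.01] gap 8.5
R x [-0.999  0.046  0.009] y [ 0.042  0.973 -0.228] z [-0.019 -0.227 -0.974]
beta now 76.84 edge now 13.4 68.1 x -3.5
(80, 15, 72) [0.0, -3.9, -4.0, -3.2, 0.0, -0.0] ik 0.0 q456 [-0.2   1.08 -1.41]
(85, 15, 77) [-0.0, -12.2, -8.2, -8.2, 0.1, -0.1] ik 0.0 q456 [-0.1   1.08 -1.52]
(90, 10, 80) [-0.2, -24.9, -8.6, -13.2, 0.1, -0.2] ik 0.0 q456 [-0.    1.08 -1.63]
(90, 3, 80) [-0.2, -31.7, -7.0, -13.2, 0.1, -0.2] ik 0.0 q456 [-0.    1.07 -1.64]
(92, -4, 80) [-0.4, -41.3, -4.7, -15.2, 0.2, -0.2] ik 0.0 q456 [ 0.04  1.08 -1.7 ]
(95, -11, 80) [-0.5, -52.3, -1.9, -18.2, 0.2, -0.2] ik 0.0 q456 [ 0.1   1.08 -1.77]
(100, -16, 78) [-0.7, -63.5, 3.8, -23.2, 0.2, -0.3] ik 0.0 q456 [ 0.19  1.1  -1.88]
(106, -17, 74) [-0.9, -71.3, 11.7, -29.2, 0.3, -0.3] ik 0.0 q456 [ 0.29  1.13 -2.  ]
```

View pics/s8.png

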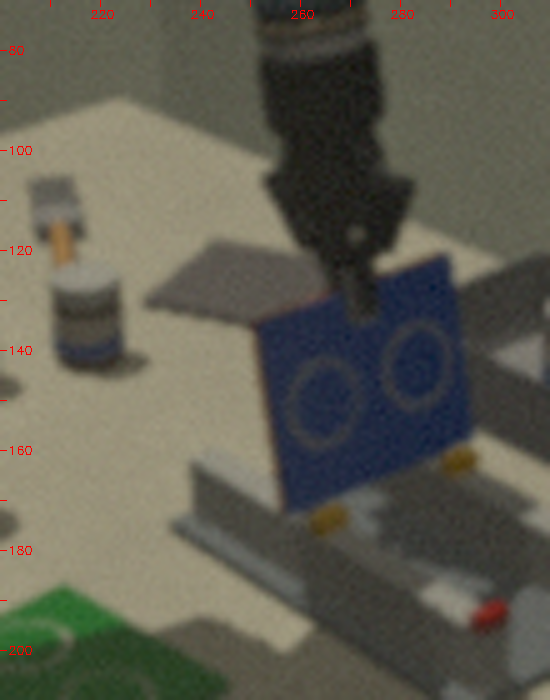

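View pics/t8.png

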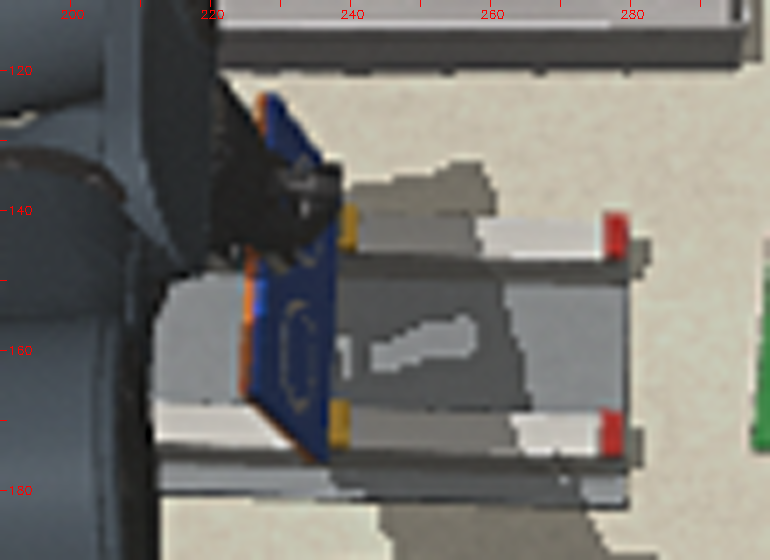

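Emit:
drive_tool --motion '[0,-4,-4,-3,0,0,5,-1,-12,-8,-8,0,0,5,-2,-24,-9,-13,0,0,5,-2,-32,-8,-14,0,0,5,-2,-42,-5,-16,0,0,5,-2,-53,-2,-19,0,0,5,-3,-64,4,-23,0,0,5,-3,-71,11,-29,0.3,-0.3,5]'

```text
t: 10.22
tcp_pos: [0.6022, -0.0042, 0.1553]
tool_rot: [0.022, 0.99, 0.136, -0.004]
force: [-1.0, 0.3, -4.1]
finger_gap: 0.097
```

```bash
python3 - <<'E'
from flip import *
rows([(112,-14,70),(118,-12,68),(124,-11,67),(130,-11,66),(136,-11,65),(142,-11,65),(148,-10.5,64),(154,-10.5,64)])
s=snap("side"); crop(s,"s9",220,90,340,220,6)
t=snap("top"); crop(t,"t9",210,120,310,190,7)
E
```

```text
t 10.22 q [-0.333  0.584  1.533  0.285  1.135 -1.995] tcp [ 0.6022 -0.0042  0.1553] F [-1.   0.3 -4.1] T [-0.33  0.03 -0.02] gap 8.3
R x [-0.999  0.042  0.015] y [0.044 0.962 0.27 ] z [-0.003  0.27  -0.963]
beta now 105.68 edge now -19.5 75.4 x -1.7
(112, -14, 70) [-0.2, -5.3, 7.2, -6.3, 0.1, -0.1] ik 0.0 q456 [ 0.39  1.17 -2.1 ]
(118, -12, 68) [-0.3, -12.5, 11.1, -12.3, 0.2, -0.1] ik 0.0 q456 [ 0.47  1.22 -2.19]
(124, -11, 67) [-0.4, -20.2, 14.6, -18.3, 0.2, -0.2] ik 0.0 q456 [ 0.54  1.28 -2.28]
(130, -11, 66) [-0.6, -28.6, 18.7, -24.3, 0.3, -0.3] ik 0.0 q456 [ 0.61  1.35 -2.35]
(136, -11, 65) [-0.7, -36.6, 23.7, -30.3, 0.4, -0.4] ik 0.0 q456 [ 0.66  1.41 -2.41]
(142, -11, 65) [-0.9, -43.8, 28.4, -36.3, 0.5, -0.4] ik 0.0 q456 [ 0.71  1.49 -2.46]
(148, -10.5, 64) [-1.0, -50.3, 35.1, -42.3, 0.5, -0.5] ik 0.0 q456 [ 0.75  1.56 -2.51]
(154, -10.5, 64) [-1.2, -56.4, 41.2, -48.3, 0.6, -0.6] ik 0.0 q456 [ 0.79  1.63 -2.55]
```

View pics/s9.png

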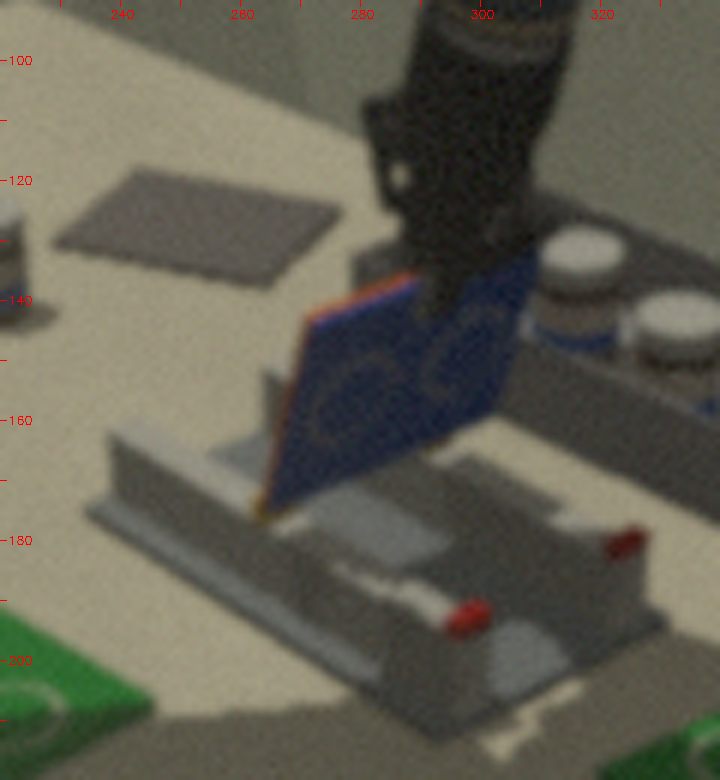

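View pics/t9.png

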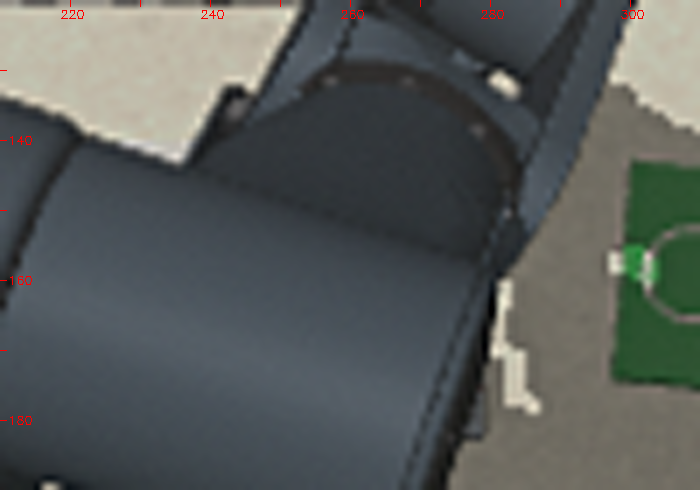

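```bash
cat > pf2.py <<'E'
from plan import *
from fit import uv
def pf2(items,beta,v0):
    R=Rn.from_euler('x',beta,degrees=True).as_matrix()
    def f(v): return np.concatenate([(proj(s,np.array([w2(q[1],q[2],q[0]) for q in np.array(C,float)@R.T+v]))-U).ravel() for s,C,U in items])
    r=least_squares(f,v0); print("plate c",r.x.round(1),"res",r.fun.round(1))
    print("edge mid",(r.x+R@[0,-65,0]).round(1)); return r.x
E
python3 - <<'E'
from pf2 import *
s=snap("side")
pf2([(s,[(-80,-65,5),(80,-65,5),(-80,65,5)],uv([(267,510),(493,410),(307,325)],220,90,6))],105.7,[0,-35,130])
E
```

```text
plate c [ -9.3 -40.8 145.3] res [-0.1  0.3 -0.6  0.5  0.6 -0.7]
edge mid [ -9.3 -23.2  82.7]
```

Emit:
drive_tool --motion '[0,-3,5,-6,0,0,5,0,-11,9,-12,0,0,5,0,-19,12,-18,0,0,5,-1,-27,16,-24,0.3,-0.3,5,-1,-35,21,-30,0.4,-0.4,5,-1,-42,26,-36,0.5,-0.4,5,-1,-48,32,-42,0.5,-0.5,5,-1,-48,32,-42,0.5,-0.5,5]'

```text
t: 11.38
tcp_pos: [0.5999, -0.0438, 0.1078]
tool_rot: [0.02, 0.877, 0.48, -0.002]
force: [0.7, 0.5, -3.8]
finger_gap: 0.101
```

```bash
python3 - <<'E'
from flip import *
rows([(148,-11,64),(156,-11,63)])
s=snap("side"); crop(s,"s10",220,100,350,220,6)
t=snap("top"); crop(t,"t10",210,120,310,190,7)
E
```

```text
t 11.38 q [-0.651  0.908  1.439  0.747  1.549 -2.5  ] tcp [ 0.5999 -0.0438  0.1078] F [ 0.7  0.5 -3.8] T [-1.08  0.06 -0.03] gap 8.6
R x [-0.999  0.034  0.023] y [0.038 0.538 0.842] z [ 0.016  0.842 -0.539]
beta now 147.39 edge now -11.6 63.1 x -2.6
(148, -11, 64) [0.0, 0.2, 0.0, -0.6, 0.0, -0.0] ik 0.0 q456 [ 0.75  1.56 -2.5 ]
(156, -11, 63) [-0.3, -12.1, 1.5, -8.6, 0.2, -0.1] ik 0.0 q456 [ 0.81  1.65 -2.55]
```

View pics/s10.png

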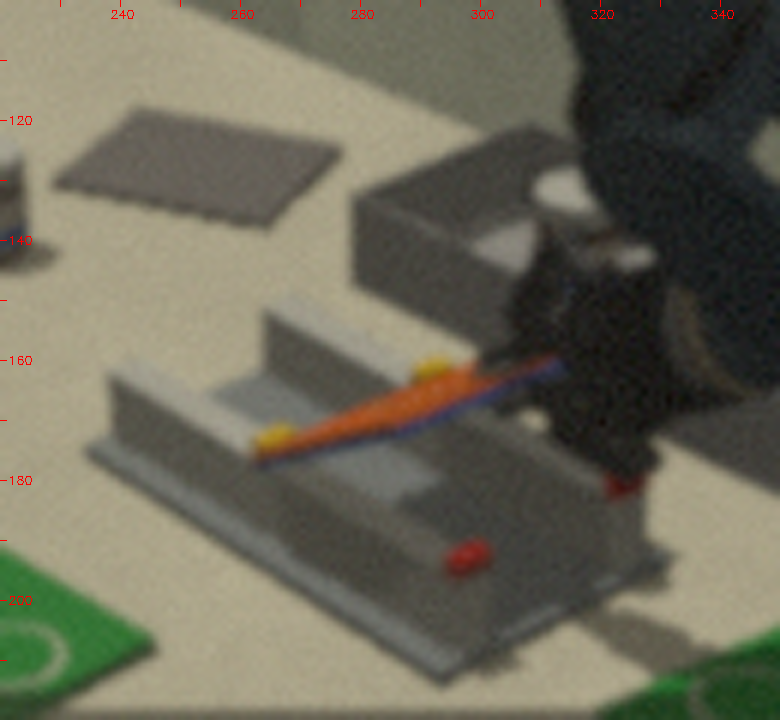

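View pics/t10.png

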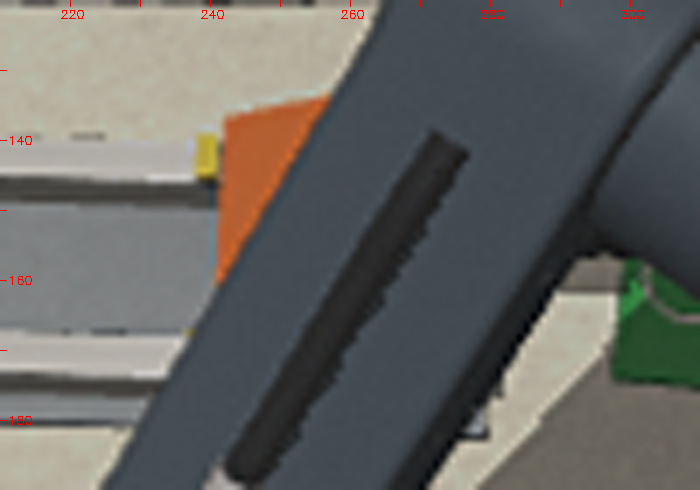

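```bash
python3 - <<'E'
from flip import *
rows([(152,-11,62.5),(156,-11,61.5),(160,-11,61),(160,-11,60)])
E
```

```text
t 11.47 q [-0.65   0.903  1.439  0.749  1.55  -2.5  ] tcp [ 0.6007 -0.0428  0.1106] F [ 0.2  0.9 -2.9] T [-1.08  0.01  0.01] gap 8.4
R x [-0.999  0.033  0.019] y [0.034 0.538 0.842] z [ 0.017  0.842 -0.539]
beta now 147.38 edge now -10.6 65.8 x -1.9
(152, -11, 62.5) [-0.2, -9.7, 1.7, -4.6, 0.1, -0.0] ik 0.0 q456 [ 0.78  1.6  -2.53]
(156, -11, 61.5) [-0.3, -16.3, 2.9, -8.6, 0.1, -0.1] ik 0.0 q456 [ 0.81  1.65 -2.56]
(160, -11, 61) [-0.4, -22.4, 4.2, -12.6, 0.2, -0.1] ik 0.0 q456 [ 0.83  1.7  -2.58]
(160, -11, 60) [-0.4, -23.3, 4.8, -12.6, 0.2, -0.1] ik 0.0 q456 [ 0.83  1.7  -2.58]
```

Emit:
drive_tool --motion '[0,-5,1,-2.5,0,0,5,0,-10,2,-4.6,0,0,5,0,-13,2,-6.5,0,0,5,0,-16,3,-8.6,0,0,5,0,-19,4,-10.5,0,0,5,0,-22,4,-12.6,0,0,5,0,-23,5,-12.6,0,0,5,0,-23,5,-12.6,0,0,5]'

```text
t: 12.48
tcp_pos: [0.6001, -0.051, 0.0886]
tool_rot: [0.019, 0.819, 0.574, 0.002]
force: [-0.1, -0.0, -3.4]
finger_gap: 0.097
```

```bash
python3 - <<'E'
from flip import *
rows([(160,-11,60)])
s=snap("side"); crop(s,"s11",220,100,350,220,6)
t=snap("top"); crop(t,"t11",210,120,310,190,7)
E
```

```text
t 12.47 q [-0.698  1.046  1.379  0.835  1.697 -2.577] tcp [ 0.6001 -0.051   0.0886] F [-0.1 -0.  -3.4] T [-1.1  -0.06  0.03] gap 8.3
R x [-0.999  0.033  0.019] y [0.029 0.341 0.939] z [ 0.024  0.939 -0.342]
beta now 159.99 edge now -10.7 60.2 x -2.2
(160, -11, 60) [-0.0, -0.3, -0.2, -0.0, 0.0, -0.0] ik 0.0 q456 [ 0.83  1.7  -2.58]
```

View pics/s11.png

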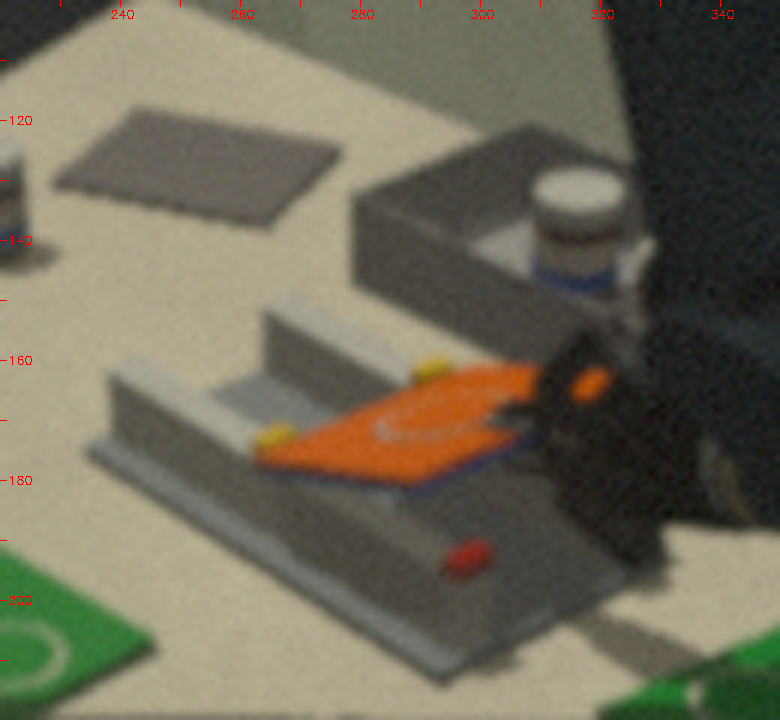

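View pics/t11.png

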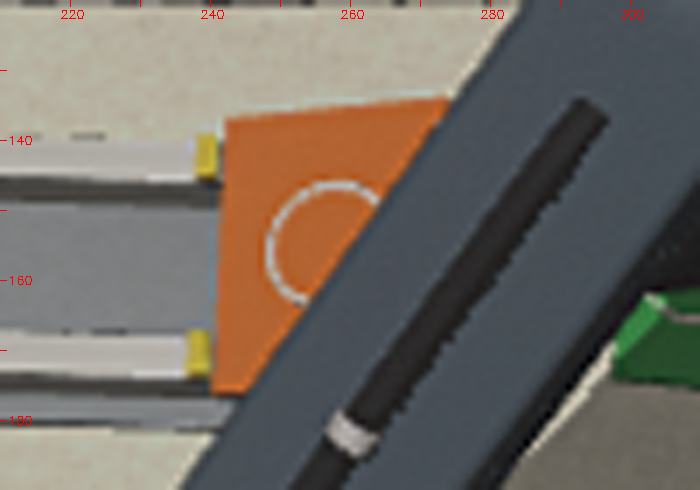

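Emit:
drive_tool --motion '[0,0,0,0,0,0,12,0,0,0,0,0,0,16,0,0,0,0,0,0,20,0,0,0,0,0,0,24,0,0,0,0,0,0,28,0,0,0,0,0,0,32,0,0,0,0,0,0,36,0,0,0,0,0,0,40]'

```text
t: 13.58
tcp_pos: [0.6001, -0.0509, 0.0887]
tool_rot: [0.019, 0.819, 0.573, 0.002]
force: [0.1, 0.1, -2.1]
finger_gap: 0.469
```

```bash
python3 - <<'E'
from flip import *
rows([(160,-11,60)])
s=snap("side"); crop(s,"s12",220,100,350,220,6)
t=snap("top"); crop(t,"t12",210,120,310,190,7)
E
```

```text
t 13.57 q [-0.698  1.046  1.38   0.834  1.697 -2.577] tcp [ 0.6001 -0.0509  0.0887] F [ 0.1  0.1 -2.1] T [-0.66  0.   -0.01] gap 40.1
R x [-0.999  0.032  0.019] y [0.029 0.342 0.939] z [ 0.024  0.939 -0.343]
beta now 159.94 edge now -10.6 60.3 x -2.2
(160, -11, 60) [-0.0, -0.5, -0.3, -0.1, 0.0, -0.0] ik 0.0 q456 [ 0.83  1.7  -2.58]
```

View pics/s12.png

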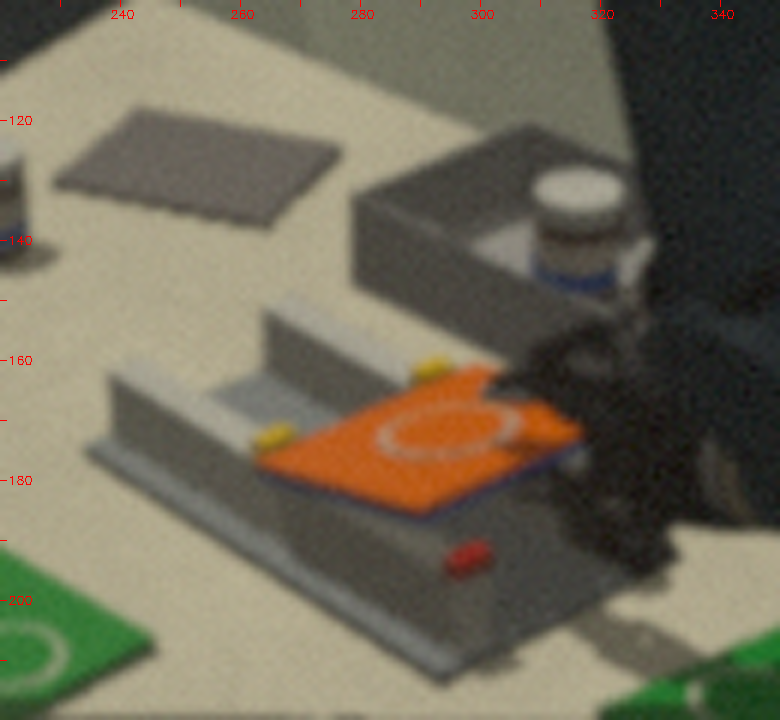

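View pics/t12.png

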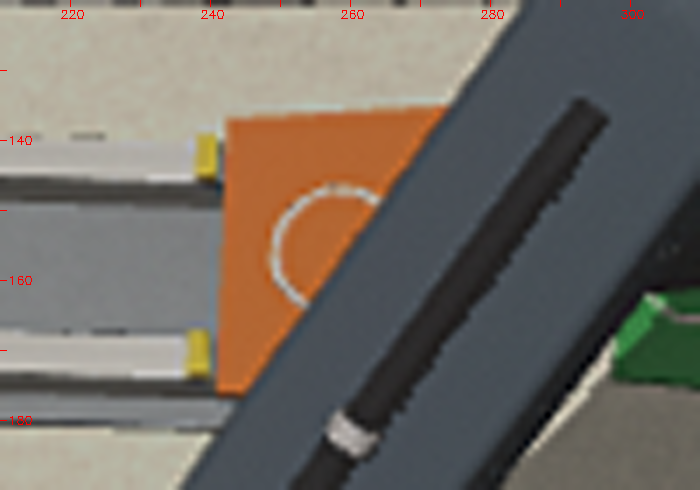

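Emit:
drive_tool --motion '[0,-4,2,0,0,0,40,0,-8,4,0,0,0,40,0,-12,7,0,0,0,40,0,-16,9,0,0,0,40,0,-20,10,0,0,0,40,0,-24,12,0,0,0,40,0,-28,14,0,0,0,40,0,-30,15,0,0,0,40]'

```text
t: 14.68
tcp_pos: [0.5994, -0.0466, 0.0557]
tool_rot: [0.019, 0.819, 0.574, 0.001]
force: [-1.2, 0.6, 0.0]
finger_gap: 0.466
```

```bash
python3 - <<'E'
from flip import *
rows([(160,-11,60)])
s=snap("side"); crop(s,"s13",220,100,350,220,6)
t=snap("top"); crop(t,"t13",210,120,310,190,7)
E
```

```text
t 14.68 q [-0.694  1.096  1.374  0.835  1.666 -2.609] tcp [ 0.5994 -0.0466  0.0557] F [-1.2  0.6  0. ] T [-0.48 -0.05 -0.03] gap 39.8
R x [-0.999  0.032  0.019] y [0.029 0.341 0.94 ] z [ 0.024  0.94  -0.341]
beta now 160.05 edge now -6.3 27.4 x -3.0
(160, -11, 60) [0.6, 29.1, -15.5, 0.0, -0.0, 0.0] ik 0.0 q456 [ 0.83  1.7  -2.58]
```

View pics/s13.png

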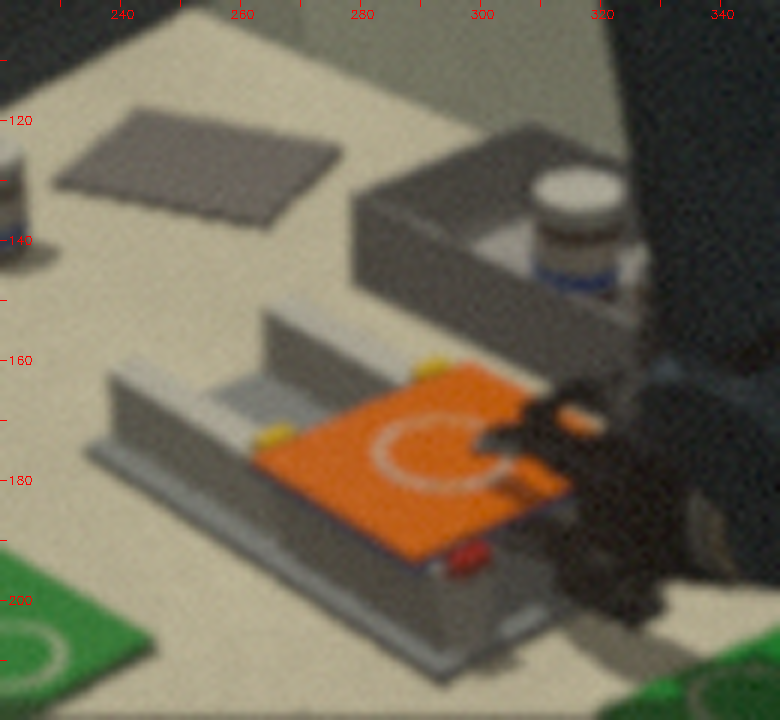

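View pics/t13.png

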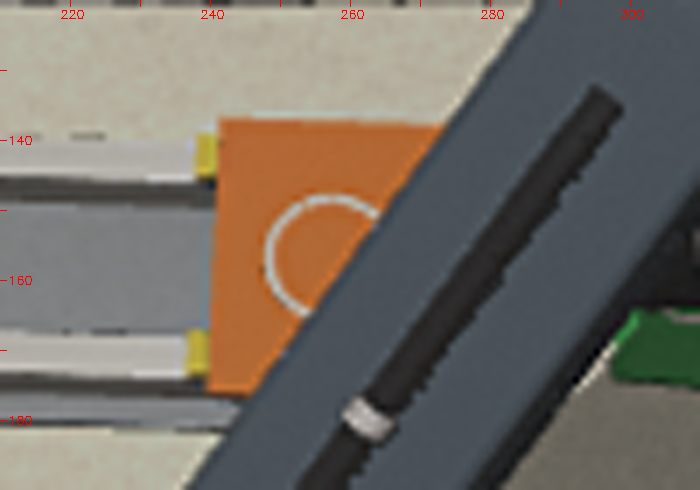

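Emit:
drive_tool --motion '[0,-4,1,0,0,0,40,0,-5,-10,0,0,0,40,0,-5,-35,0,0,0,40,0,-5,-65,0,0,0,40,0,-5,-95,0,0,0,40,0,15,-125,0,0,0,30,0,65,-150,0,0,0,20,0,120,-165,8,0,0,10]'

```text
t: 15.78
tcp_pos: [0.5982, -0.1648, 0.2235]
tool_rot: [0.022, 0.857, 0.515, -0.0]
force: [1.2, -0.7, 0.7]
finger_gap: 0.117
```

```bash
python3 - <<'E'
from flip import *
st()
s=snap("side"); crop(s,"s14",220,100,350,220,6)
t=snap("top"); crop(t,"t14",120,90,400,250,2)
E
```

```text
t 15.78 q [-0.798  0.853  1.214  0.729  1.894 -2.389] tcp [ 0.5982 -0.1648  0.2235] F [ 1.2 -0.7  0.7] T [-0.38  0.   -0.06] gap 10.0
R x [-0.999  0.038  0.023] y [0.038 0.469 0.882] z [ 0.023  0.882 -0.47 ]
```

View pics/s14.png

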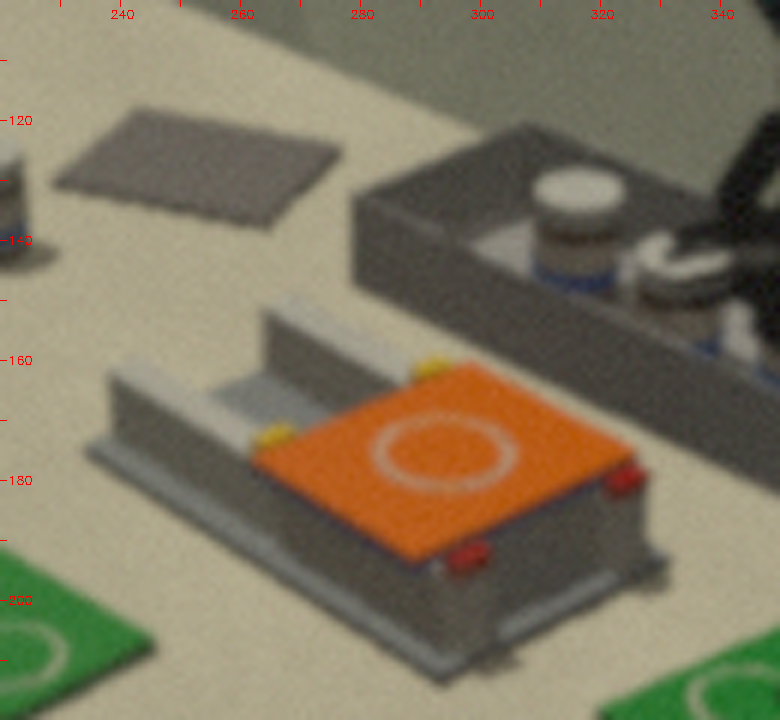

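View pics/t14.png

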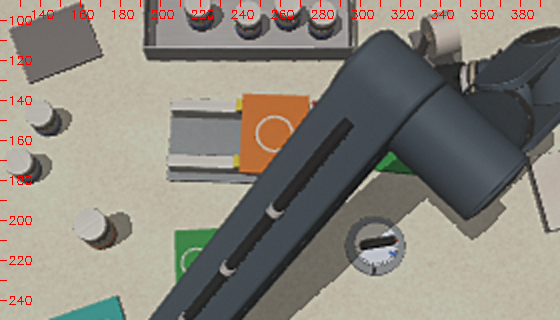

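```bash
cat > tgt.py <<'E'
from plan import *
def Rdown(yaw_y): # tool down, tool y azimuth (world rad)
    y=np.array([np.cos(yaw_y),np.sin(yaw_y),0]); z=np.array([0,0,-1.]); return np.c_[np.cross(y,z),y,z]
def to(pw,R1,qn=True):
    m,R=st(False); d=rel(m["tcp_pos"],R,np.array(pw),R1); q,e=ik(np.array(pw),R1,m["q"]+0)
    print("->",d.round(1).tolist(),"|p|",np.linalg.norm(d[:3]).round(0),"ang",np.linalg.norm(d[3:]).round(1),"ik",round(e,3),"q",q.round(2)); return d
E
python3 - <<'E'
from tgt import *
to(w2(35,160),Rdown(YAW))
print(w2(35,160))
E
```

```text
t 15.88 q [-0.794  0.835  1.207  0.734  1.899 -2.391] tcp [ 0.6019 -0.1636  0.2352] F [ 1.3 -0.3  0.2] T [-0.4  -0.02 -0.01] gap 10.1
R x [-0.999  0.032  0.002] y [0.017 0.479 0.877] z [ 0.027  0.877 -0.48 ]
-> [2.9, 47.3, 243.3, 47.6, -47.9, 80.5] |p| 248.0 ang 105.1 ik 0.0 q [-0.06  0.56  1.52  0.    1.06 -0.03]
[0.60635479 0.07258094 0.16      ]
```

Emit:
drive_tool --motion '[0,4,23,4.5,-4.5,7.6,40,1,9,46,9,-9.1,15.3,40,1,13,69,13.6,-13.7,22.9,40,1,18,92,18.1,-18.2,30.6,40,1,22,115,22.6,-22.8,38.2,40,2,27,138,27.1,-27.3,45.9,40,2,31,161,31.7,-31.9,53.5,40,2,36,184,36.2,-36.4,61.2,40]'

```text
t: 16.88
tcp_pos: [0.6053, 0.0108, 0.1807]
tool_rot: [0.577, 0.803, 0.148, 0.002]
force: [-0.3, -0.1, -0.6]
finger_gap: 0.464
```

```bash
python3 - <<'E'
from tgt import *
to(w2(35,160),Rdown(YAW)); to(w2(35,80),Rdown(YAW))
E
```

```text
t 16.88 q [-0.319  0.485  1.655  0.352  0.938 -0.844] tcp [0.6053 0.0108 0.1807] F [-0.3 -0.1 -0.6] T [-0.12  0.11 -0.01] gap 39.6
R x [-0.333  0.928  0.168] y [0.927 0.29  0.239] z [ 0.173  0.235 -0.956]
-> [53.5, 13.9, 34.6, 12.0, -12.1, 20.3] |p| 65.0 ang 26.5 ik 0.0 q [-0.06  0.56  1.52  0.    1.06 -0.03]
t 16.88 q [-0.319  0.485  1.655  0.352  0.938 -0.844] tcp [0.6053 0.0108 0.1807] F [-0.3 -0.1 -0.6] T [-0.12  0.11 -0.01] gap 39.6
R x [-0.333  0.928  0.168] y [0.927 0.29  0.239] z [ 0.173  0.235 -0.956]
-> [40.1, -5.2, 111.1, 12.0, -12.1, 20.3] |p| 118.0 ang 26.5 ik 0.0 q [-0.06  0.67  1.57  0.    0.9  -0.03]
```

Emit:
drive_tool --motion '[18,5,12,4,-4,6.8,40,36,10,23,8,-8.1,13.6,40,54,14,35,12,-12.1,20.3,40,50,8,55,12,-12.1,20.3,40,46,3,80,12,-12.1,20.3,40,40,-5,111,12,-12.1,20.3,40,40,-5,111,12,-12.1,20.3,40]'

```text
t: 17.75
tcp_pos: [0.6051, 0.0715, 0.0786]
tool_rot: [0.719, 0.695, -0.002, -0.002]
force: [0.0, -0.6, 0.0]
finger_gap: 0.468
```

```bash
python3 - <<'E'
from tgt import *
to(w2(35,33),Rdown(YAW)); to(w2(14,33),Rdown(YAW))
s=snap("side"); crop(s,"s15",220,100,350,220,6)
E
```

```text
t 17.75 q [-6.600e-02  6.740e-01  1.574e+00  1.000e-03  8.990e-01 -3.200e-02] tcp [0.6051 0.0715 0.0786] F [ 0.  -0.6  0. ] T [0.04 0.04 0.05] gap 40.0
R x [0.035 0.999 0.001] y [ 0.999 -0.035 -0.005] z [-0.005  0.001 -1.   ]
-> [1.0, 1.5, 45.6, -0.3, -0.0, -0.1] |p| 46.0 ang 0.3 ik 0.0 q [-0.06  0.74  1.6   0.    0.8  -0.03]
t 17.75 q [-6.600e-02  6.740e-01  1.574e+00  1.000e-03  8.990e-01 -3.200e-02] tcp [0.6051 0.0715 0.0786] F [ 0.  -0.6  0. ] T [0.04 0.04 0.05] gap 40.0
R x [0.035 0.999 0.001] y [ 0.999 -0.035 -0.005] z [-0.005  0.001 -1.   ]
-> [-20.0, 1.5, 45.6, -0.3, -0.0, -0.1] |p| 50.0 ang 0.3 ik 0.0 q [-0.1   0.74  1.6  -0.    0.8  -0.07]
```

View pics/s15.png

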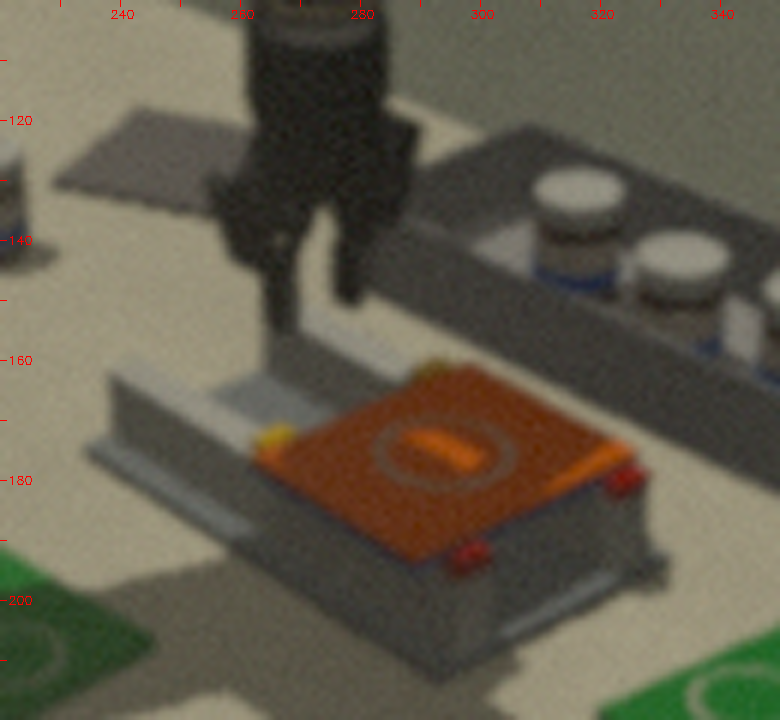

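Emit:
drive_tool --motion '[0,0,12,0,0,0,40,0,1,25,0,0,0,40,1,1,38,0,0,0,40,1,1,44,0,0,0,40,-5,1,45,0,0,0,40,-12,1,45,0,0,0,40,-18,1,45,0,0,0,40,-18,1,45,0,0,0,40]'

```text
t: 18.8
tcp_pos: [0.6072, 0.0528, 0.0355]
tool_rot: [0.72, 0.694, -0.0, -0.001]
force: [-0.6, -0.3, 0.7]
finger_gap: 0.465
```

```bash
python3 - <<'E'
from tgt import *
to(w2(-2,33),Rdown(YAW))
s=snap("side"); crop(s,"s16",220,100,350,220,6)
t=snap("top"); crop(t,"t16",210,120,310,190,7)
E
```

```text
t 18.8 q [-9.700e-02  7.380e-01  1.597e+00  1.000e-03  8.080e-01 -6.200e-02] tcp [0.6072 0.0528 0.0355] F [-0.6 -0.3  0.7] T [0.06 0.   0.03] gap 39.7
R x [0.035 0.999 0.001] y [ 0.999 -0.035 -0.001] z [-0.001  0.001 -1.   ]
-> [-17.3, -1.4, 2.4, -0.1, -0.0, -0.1] |p| 18.0 ang 0.2 ik 0.0 q [-0.13  0.74  1.61  0.    0.8  -0.09]
```

View pics/s16.png

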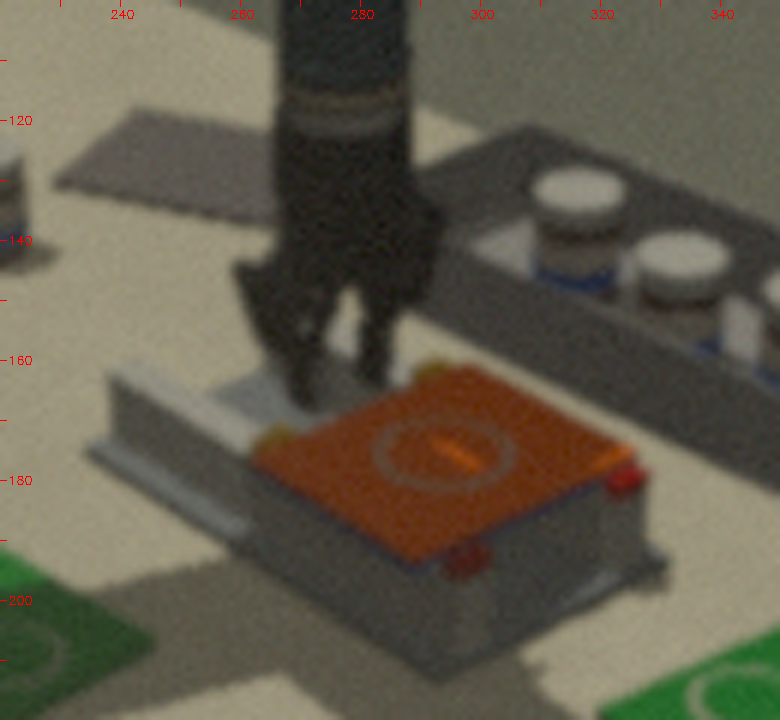

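View pics/t16.png

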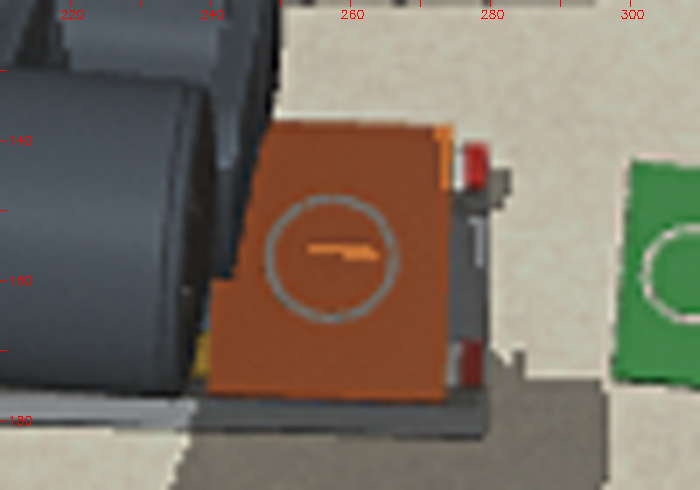

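Emit:
drive_tool --motion '[-4,-1,0,0,0,0,40,-8,-1,0,0,0,0,40,-11,-1,0,0,0,0,40,-13,-1,0,0,0,0,40,-15,-1,0,0,0,0,40,-17,-1,0,0,0,0,40,-18,-1,0,0,0,0,40,-19,-1,0,0,0,0,40]'

```text
t: 19.9
tcp_pos: [0.6054, 0.0354, 0.0354]
tool_rot: [0.72, 0.694, 0.001, -0.001]
force: [-0.0, 7.9, 0.6]
finger_gap: 0.468
```

```bash
python3 - <<'E'
from tgt import *
to(w2(-3,33),Rdown(YAW))
t=snap("top"); crop(t,"t17",210,120,310,190,7)
E
```

```text
t 19.9 q [-0.127  0.735  1.605  0.003  0.803 -0.094] tcp [0.6054 0.0354 0.0354] F [-0.   7.9  0.6] T [ 1.2  -0.06 -0.01] gap 40.0
R x [0.036 0.999 0.003] y [ 0.999 -0.036 -0.001] z [-0.001  0.003 -1.   ]
-> [-0.8, -0.2, 2.4, -0.1, -0.1, -0.2] |p| 3.0 ang 0.2 ik 0.0 q [-0.13  0.74  1.61  0.    0.8  -0.09]
```

View pics/t17.png

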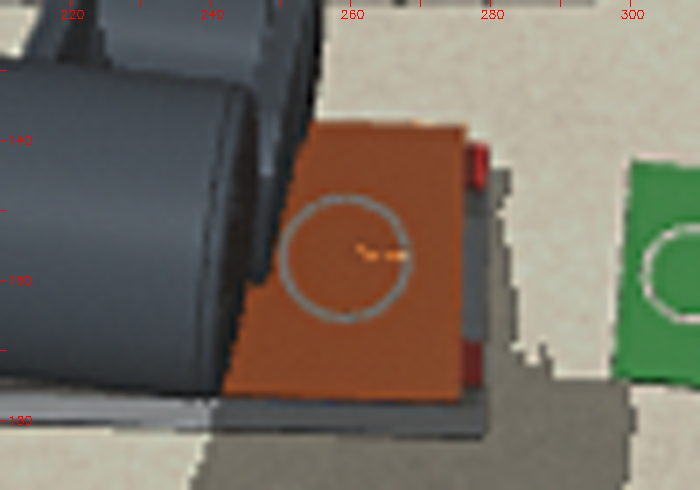

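Emit:
drive_tool --motion '[-3,0,0,0,0,0,40,-4,0,0,0,0,0,40,-4,0,0,0,0,0,40,5,0,0,0,0,0,40,25,0,-10,0,0,0,40,25,0,-60,0,0,0,40,30,0,-110,0,0,0,40,60,0,-160,0,0,0,40]'

```text
t: 20.95
tcp_pos: [0.6078, 0.0943, 0.1978]
tool_rot: [0.72, 0.694, 0.0, -0.001]
force: [0.4, 0.5, -0.4]
finger_gap: 0.469
```

```bash
python3 - <<'E'
from tgt import *
st()
t=snap("top"); crop(t,"t18",210,120,310,190,7)
s=snap("side"); crop(s,"s18",220,130,350,220,6)
E
```

```text
t 20.95 q [-0.028  0.525  1.469  0.002  1.148  0.009] tcp [0.6078 0.0943 0.1978] F [ 0.4  0.5 -0.4] T [ 0.01 -0.04  0.03] gap 40.0
R x [0.038 0.999 0.001] y [ 0.999 -0.038 -0.   ] z [-0.     0.001 -1.   ]
```

View pics/t18.png

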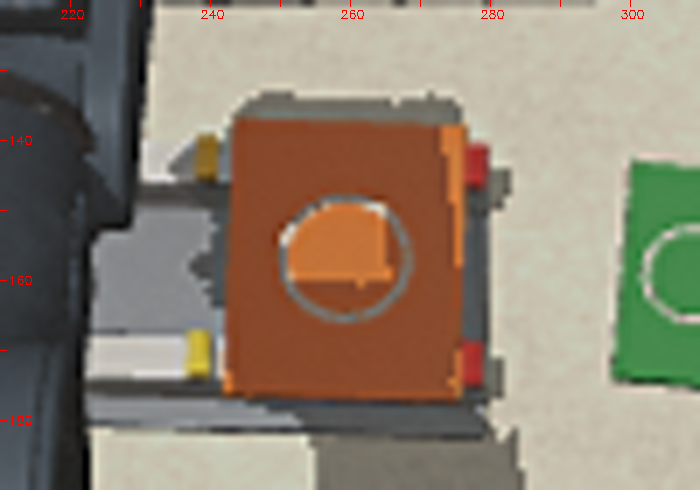

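View pics/s18.png

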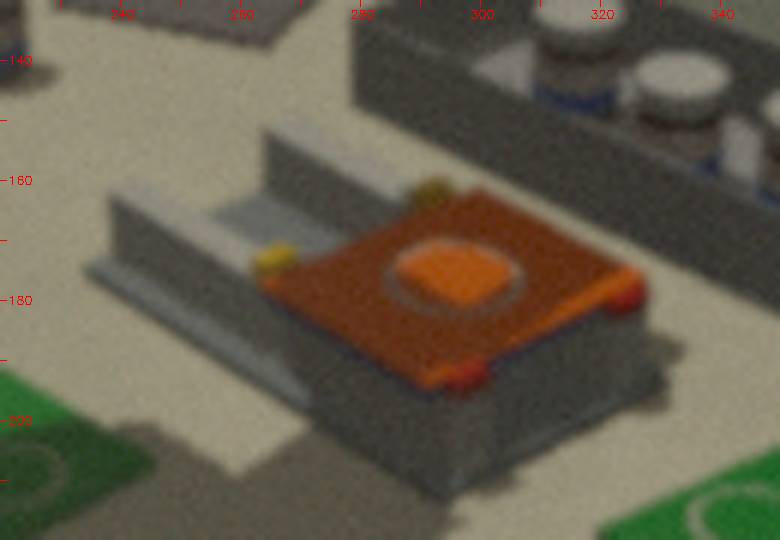

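```bash
python3 - <<'E'
from fit import *
t=snap("top"); s=snap("side")
ut=lambda X:uv(X,210,120,7); us=lambda X:uv(X,220,130,6)
J=[(57,0,67),(-57,0,67),(57,-150,65),(-57,-150,65)]
Jt=ut([(206.5,154),(199.5,350),(477,162),(473,359)]); Js=us([(434,188),(275,252),(625,296),(466,371)])
C=[(80,65,65),(80,-65,65),(-80,-65,65),(-80,65,65)]
Ct=ut([(233,119),(466,125),(462,399),(223,396)]); Cs=us([(480,188),(644,272),(427,390),(263,283)])
for n,a,b in(("top",[(t,J,Jt)],[(t,C,Ct)]),("side",[(s,J,Js)],[(s,C,Cs)]),("both",[(t,J,Jt),(s,J,Js)],[(t,C,Ct),(s,C,Cs)])):
    pj,_=fit(a,[.605,.038,-.03]); pp,r=fit(b,[.6,-.04,-.03])
    c,sn=np.cos(pj[2]),np.sin(pj[2]); d=pp[:2]-pj[:2]
    print(n,pj.round(4),pp.round(4),"rel",((c*d[0]+sn*d[1])*1e3).round(1),((-sn*d[0]+c*d[1])*1e3).round(1),(pp[2]-pj[2]).round(3),np.abs(r).max().round(1))
# ring center
print("ring top",atz(t,ut([(345.5,258.5)]),.065)[0].round(4),"side",atz(s,us([(454,276)]),.065)[0].round(4))
E
```

```text
top [ 0.6052  0.0372 -0.0306] [ 0.6016 -0.0416 -0.0262] rel -1.1 -78.9 0.004 0.3
side [ 0.6044  0.0393 -0.0471] [ 0.5997 -0.0412 -0.0284] rel -0.9 -80.6 0.019 1.0
both [ 0.6045  0.0384 -0.0393] [ 0.6008 -0.0412 -0.0274] rel -0.6 -79.7 0.012 1.2
ring top [ 0.6014 -0.0413  0.065 ] side [ 0.6028 -0.0379  0.065 ]
```

```bash
python3 - <<'E'
from fit import *
t=snap("top"); s=snap("side")
U=lambda X:uv(X,285,190,12); S=lambda X:uv(X,262,220,12)
c=atz(t,U([(271.5,276)]),.014)[0]; print("c",c)
print("proj c in side crop", (proj(s,c)-[262,220])*12)
cs=atz(s,S([(335,337)]),.014)[0]; print("side c",cs)
a=np.linspace(0,2*np.pi,9)[:-1]
ctr=np.array([.3895,-.2280])
def ang(p): d=p[:2]-ctr; return np.degrees(np.arctan2(d[1],d[0])).round(1),(np.linalg.norm(d)*1e3).round(1)
for ctr in (np.array([.3900,-.2275]),np.array([.3890,-.2285])):
  print("red t",ang(atz(t,U([(400,243)]),.026)[0]),"blue t",ang(atz(t,U([(376,320)]),.026)[0]),"idx t",ang(atz(t,U([(263,425)]),.014)[0]))
  print("red s",ang(atz(s,S([(478,335)]),.026)[0]),"blue s",ang(atz(s,S([(370,362)]),.026)[0]),"idx s",ang(atz(s,S([(148,395)]),.014)[0]))
b=atz(t,U([(193,268),(393,236)]),.056); d=b[1]-b[0]; print("bar",b.mean(0),np.degrees(np.arctan2(d[1],d[0])),np.linalg.norm(d))
crop(t,"t19",285,190,330,235,12)
E
```

```text
c [ 0.39005599 -0.22801618  0.014     ]
proj c in side crop [[325.01672886 301.78873313]]
side c [ 0.3833883  -0.23625276  0.014     ]
red t (np.float64(-77.9), np.float64(41.4)) blue t (np.float64(-117.1), np.float64(35.8)) idx t (np.float64(175.6), np.float64(48.5))
red s (np.float64(-79.9), np.float64(40.6)) blue s (np.float64(-119.7), np.float64(34.9)) idx s (np.float64(174.5), np.float64(52.0))
red t (np.float64(-76.2), np.float64(40.7)) blue t (np.float64(-116.4), np.float64(34.5)) idx t (np.float64(174.3), np.float64(47.6))
red s (np.float64(-78.2), np.float64(39.8)) blue s (np.float64(-119.0), np.float64(33.6)) idx s (np.float64(173.3), np.float64(51.2))
bar [ 0.39059701 -0.22929139  0.056     ] -80.96410363522979 0.06403465626383191
```

View pics/t19.png

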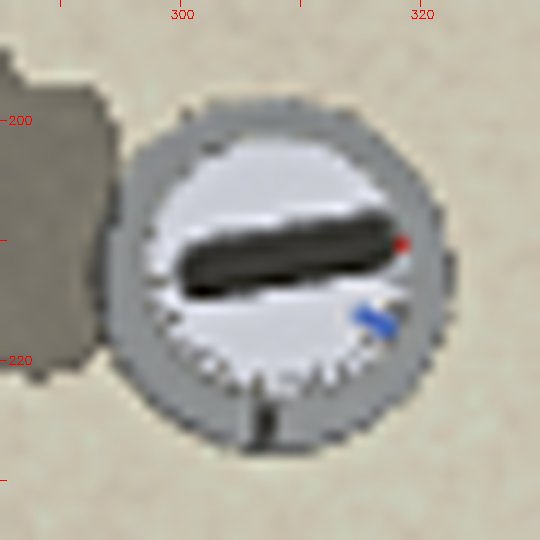

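```bash
python3 - <<'E'
from tgt import *
to([.390,-.228,.13],Rdown(np.radians(10)))
E
```

```text
t 21.25 q [-0.028  0.528  1.473  0.002  1.144  0.007] tcp [0.6064 0.0949 0.1946] F [ 0.4 -0.2  0.4] T [-0.02  0.06  0.03] gap 39.5
R x [0.035 0.999 0.002] y [ 0.999 -0.035 -0.004] z [-0.003  0.002 -1.   ]
-> [-330.5, -204.7, 64.6, -0.2, -0.1, -12.0] |p| 394.0 ang 12.0 ik 0.0 q [-0.78  0.43  1.93 -0.    0.78 -0.95]
```

Emit:
drive_tool --motion '[-50,-30,0,0,0,-2,40,-105,-65,0,0,0,-4,40,-160,-100,10,0,0,-6,40,-215,-135,20,0,0,-8,40,-265,-165,35,0,0,-10,40,-305,-190,50,0,0,-12,40,-330,-205,64,0,0,-12,40,-330,-205,65,0,0,-12,40]'

```text
t: 22.25
tcp_pos: [0.3871, -0.2282, 0.1276]
tool_rot: [0.645, 0.764, -0.0, -0.005]
force: [0.3, -0.3, 0.1]
finger_gap: 0.466
```

```bash
python3 - <<'E'
from tgt import *
to([.390,-.228,.034],Rdown(np.radians(10)))
s=snap("side"); crop(s,"s20",250,180,330,270,7)
st()
E
```

```text
t 22.25 q [-0.781  0.433  1.935 -0.002  0.783 -0.949] tcp [ 0.3871 -0.2282  0.1276] F [ 0.3 -0.3  0.1] T [-0.02  0.02 -0.05] gap 39.8
R x [-0.168  0.986  0.007] y [ 0.986  0.168 -0.006] z [-0.008  0.006 -1.   ]
-> [-1.0, 3.5, 93.6, -0.4, -0.4, -0.3] |p| 94.0 ang 0.6 ik 0.0 q [-0.78  0.62  2.   -0.    0.52 -0.95]
t 22.3 q [-7.790e-01  4.320e-01  1.935e+00 -1.000e-03  7.840e-01 -9.490e-01] tcp [ 0.388  -0.2273  0.1281] F [0.6 0.5 0.3] T [-0.02  0.02  0.03] gap 40.0
R x [-0.17   0.985  0.006] y [ 0.985  0.17  -0.006] z [-0.007  0.005 -1.   ]
```

View pics/s20.png

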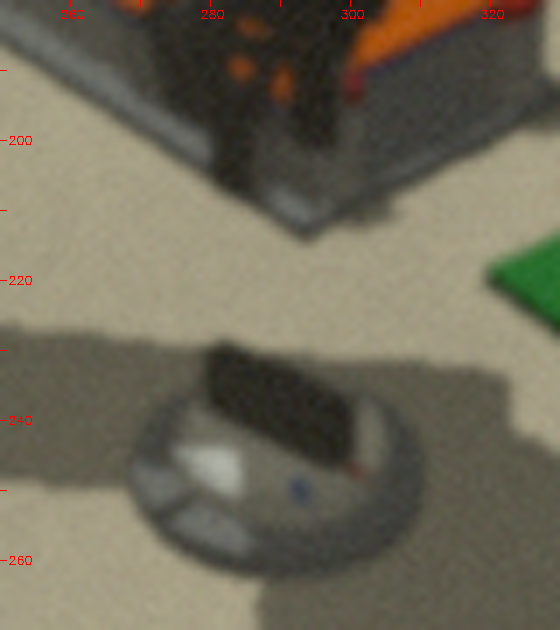

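Emit:
drive_tool --motion '[-1,2,20,-0.4,-0.4,0,40,-1,2,45,-0.4,-0.4,0,40,-1,2,70,-0.4,-0.4,0,40,-1,2,90,-0.4,-0.4,0,40,-1,2,94,-0.4,-0.4,0,30,-1,2,94,-0.4,-0.4,0,20,-1,2,94,-0.4,-0.4,0,10,-1,2,94,-0.4,-0.4,0,10]' --force 50

```text
t: 23.3
tcp_pos: [0.3899, -0.2277, 0.0348]
tool_rot: [0.644, 0.765, 0.0, 0.001]
force: [0.7, 0.9, -1.3]
finger_gap: 0.115
```

```bash
python3 - <<'E'
from tgt import *
st()
s=snap("side"); crop(s,"s21",250,180,330,270,7)
E
```

```text
t 23.3 q [-7.780e-01  6.220e-01  2.003e+00  2.000e-03  5.140e-01 -9.500e-01] tcp [ 0.3899 -0.2277  0.0348] F [ 0.7  0.9 -1.3] T [ 0.04 -0.02  0.  ] gap 9.8
R x [-0.17   0.985 -0.002] y [0.985 0.17  0.002] z [ 0.003 -0.001 -1.   ]
```

View pics/s21.png

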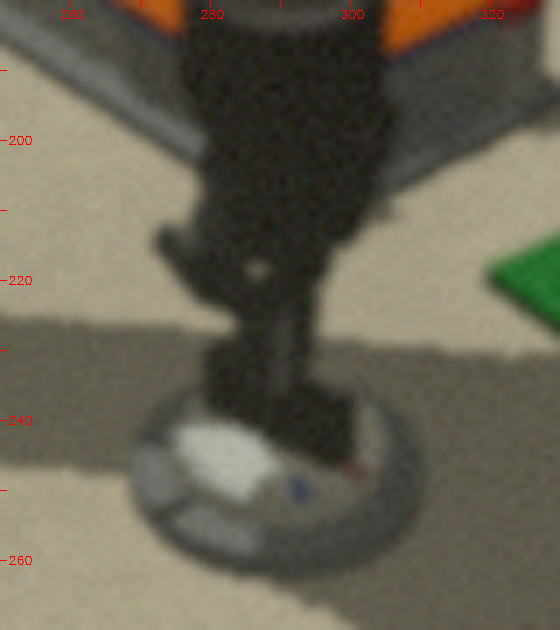

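```bash
python3 - <<'E'
from tgt import *
print(manip.hold_point_z)
m,R=st(False); s=snap("side"); p=m["tcp_pos"]
for b in (0,10,20,30): print(b,((proj(s,p+R@[0,0,-b*1e-3])-[250,180])*7).round(0))
E
```

```text
0.0187
t 23.35 q [-7.780e-01  6.220e-01  2.003e+00  2.000e-03  5.140e-01 -9.500e-01] tcp [ 0.3898 -0.2277  0.0347] F [-0.4  0.2 -0.4] T [-0.03 -0.02  0.  ] gap 9.9
R x [-0.17   0.985 -0.002] y [0.985 0.17  0.002] z [ 0.002 -0.001 -1.   ]
0 [[274. 415.]]
10 [[274. 394.]]
20 [[275. 374.]]
30 [[275. 353.]]
```

Emit:
drive_tool --motion '[0,0,0,0,0,0,20,0,0,0,0,0,0,30,0,0,4,0,0,0,30,0,0,8,0,0,0,24,0,0,8,0,0,0,16,0,0,8,0,0,0,5,0,0,8,0,0,0,5]' --force 50

```text
t: 24.28
tcp_pos: [0.391, -0.2277, 0.0264]
tool_rot: [0.645, 0.764, 0.001, 0.002]
force: [4.7, 2.3, -0.8]
finger_gap: 0.166
```

```bash
python3 - <<'E'
from tgt import *
st()
s=snap("side"); crop(s,"s22",250,180,330,270,7)
E
```

```text
t 24.27 q [-0.777  0.64   2.006  0.004  0.491 -0.95 ] tcp [ 0.391  -0.2277  0.0264] F [ 4.7  2.3 -0.8] T [ 0.48 -0.76 -0.08] gap 14.1
R x [-0.168  0.986 -0.002] y [0.986 0.168 0.004] z [ 0.004 -0.001 -1.   ]
```

View pics/s22.png

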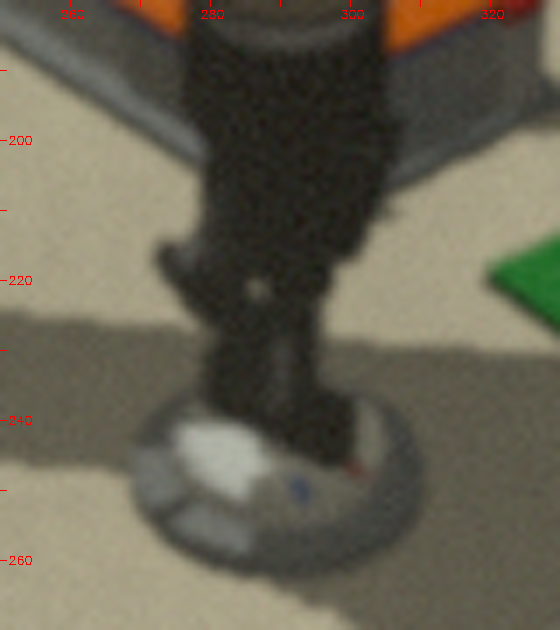

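Emit:
drive_tool --motion '[0,0,0,0,0,9,5,0,0,0,0,0,18,5,0,0,0,0,0,27,5,0,0,0,0,0,36,5,0,0,0,0,0,45,5,0,0,0,0,0,54,5,0,0,0,0,0,63,5,0,0,0,0,0,67,5]'

```text
t: 25.32
tcp_pos: [0.3916, -0.2279, 0.0264]
tool_rot: [0.96, 0.28, 0.002, 0.002]
force: [1.3, 0.5, 0.9]
finger_gap: 0.165
```

```bash
python3 - <<'E'
from tgt import *
m,R=st(); print("jaw az",np.degrees(np.arctan2(R[1,1],R[0,1])))
s=snap("side"); crop(s,"s23",260,215,320,270,10)
t=snap("top"); crop(t,"t23",285,190,330,235,12)
E
```

```text
t 25.32 q [-0.776  0.641  2.005  0.005  0.491  0.222] tcp [ 0.3916 -0.2279  0.0264] F [1.3 0.5 0.9] T [ 0.13 -0.26  0.1 ] gap 14.1
R x [0.843 0.538 0.003] y [ 0.538 -0.843  0.004] z [ 0.005 -0.002 -1.   ]
jaw az -57.458327900071865
```

View pics/s23.png

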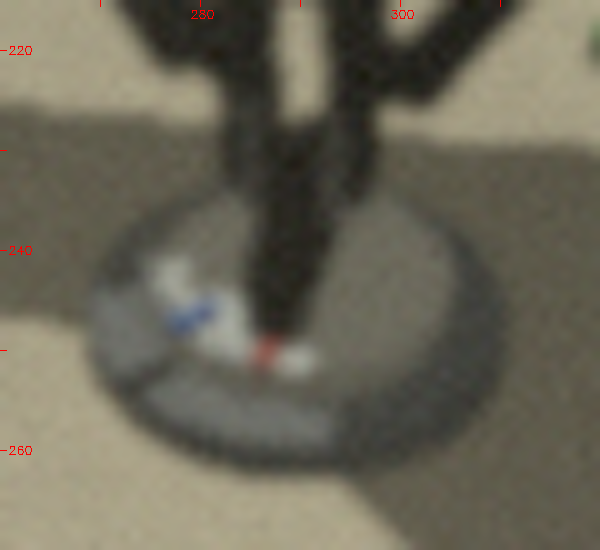

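View pics/t23.png

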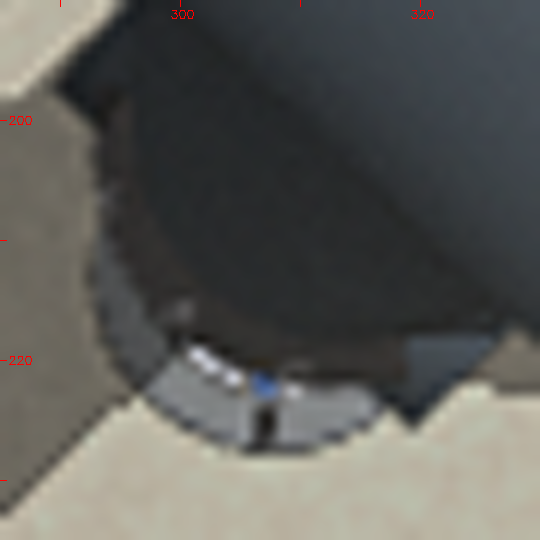

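Emit:
drive_tool --motion '[0,0,0,0,0,0,20,0,0,0,0,0,0,30,0,0,-15,0,0,0,40,0,0,-55,0,0,0,50,0,0,-105,0,0,0,60,20,-30,-150,0,0,0,70,50,-78,-160,0,0,0,80,80,-125,-165,0,0,0,80]'

```text
t: 26.42
tcp_pos: [0.3906, -0.0782, 0.1921]
tool_rot: [0.96, 0.281, 0.003, 0.002]
force: [1.1, 0.6, 0.7]
finger_gap: 0.939
```

```bash
python3 - <<'E'
from tgt import *
m,R=st()
s=snap("side"); crop(s,"s24",262,220,318,266,12)
t=snap("top"); crop(t,"t24",285,190,330,235,12)
E
```

```text
t 26.43 q [-4.810e-01  2.450e-01  1.993e+00  1.000e-03  8.960e-01  5.200e-01] tcp [ 0.3906 -0.0782  0.1921] F [1.1 0.6 0.7] T [-0.02 -0.01  0.01] gap 80.2
R x [0.842 0.539 0.005] y [ 0.539 -0.842  0.006] z [ 0.007 -0.003 -1.   ]
```

View pics/s24.png

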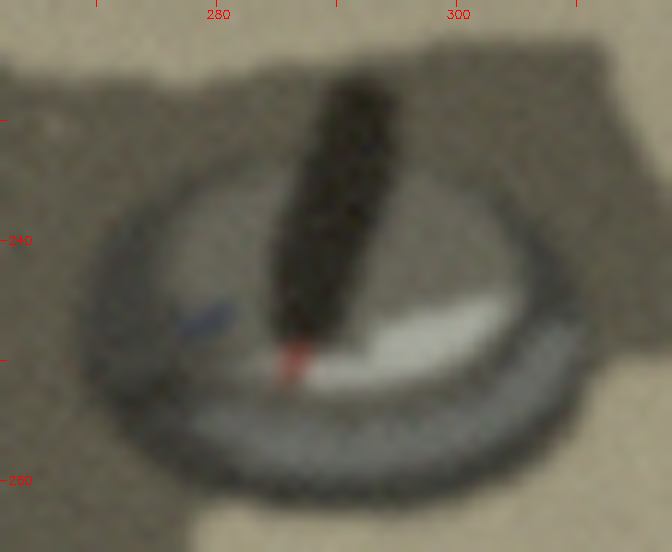

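View pics/t24.png

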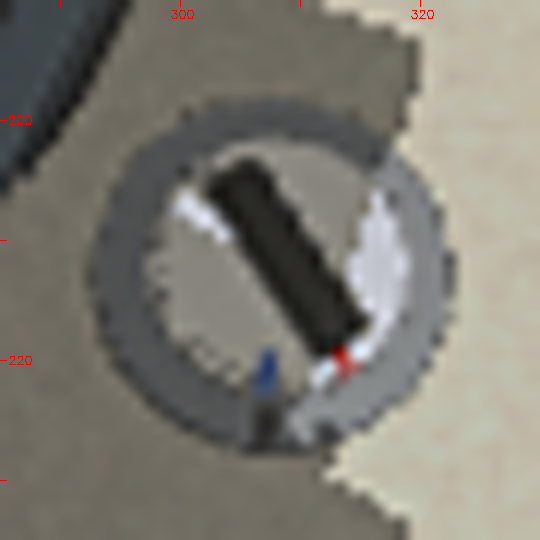

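```bash
python3 - <<'E'
from fit import *
t=snap("top"); s=snap("side")
U=lambda X:uv(X,285,190,12); S=lambda X:uv(X,262,220,12)
for ctr in (np.array([.3905,-.2280]),np.array([.3895,-.2275]),np.array([.3915,-.2285])):
  def ang(p): d=p[:2]-ctr; return (np.degrees(np.arctan2(d[1],d[0]))%360).round(1),(np.linalg.norm(d)*1e3).round(1)
  print("top red",ang(atz(t,U([(343,359)]),.026)[0]),"blue",ang(atz(t,U([(266.5,372)]),.026)[0]),"idx",ang(atz(t,U([(264.5,425)]),.014)[0]))
  print("side red",ang(atz(s,S([(294,362)]),.026)[0]),"blue",ang(atz(s,S([(207,318)]),.026)[0]),"idx",ang(atz(s,S([(145,390)]),.014)[0]))
b=atz(t,U([(240,172),(343,342)]),.056); d=b[1]-b[0]; print("bar",b.mean(0),np.degrees(np.arctan2(d[1],d[0]))%360)
E
```

```text
top red (np.float64(214.7), np.float64(35.8)) blue (np.float64(172.9), np.float64(33.8)) idx (np.float64(175.6), np.float64(49.0))
side red (np.float64(211.4), np.float64(35.5)) blue (np.float64(170.5), np.float64(34.5)) idx (np.float64(172.0), np.float64(52.1))
top red (np.float64(216.3), np.float64(35.2)) blue (np.float64(173.5), np.float64(32.7)) idx (np.float64(176.1), np.float64(48.0))
side red (np.float64(213.0), np.float64(34.9)) blue (np.float64(171.1), np.float64(33.4)) idx (np.float64(172.4), np.float64(51.1))
top red (np.float64(213.2), np.float64(36.3)) blue (np.float64(172.3), np.float64(34.8)) idx (np.float64(175.1), np.float64(50.1))
side red (np.float64(209.9), np.float64(36.1)) blue (np.float64(170.0), np.float64(35.6)) idx (np.float64(171.7), np.float64(53.2))
bar [ 0.38910772 -0.2286826   0.056     ] 209.45752342445323
```

Emit:
drive_tool --motion '[20,-30,-10,0,0,0,85,50,-70,-10,0,0,0,85,85,-118,-10,0,0,0,85,120,-165,-10,0,0,0,85,155,-213,-10,0,0,0,85,190,-260,-10,0,0,0,85,215,-295,-10,0,0,0,85,227,-310,-10,0,0,0,85]'

```text
t: 27.62
tcp_pos: [0.414, 0.3062, 0.1999]
tool_rot: [0.959, 0.283, 0.002, 0.002]
force: [-0.1, -1.5, 0.3]
finger_gap: 1.001
```

```bash
python3 - <<'E'
from tgt import *
m,R=st()
to([.4148,.3052,.055],Rdown(np.radians(-57.4)))
s=snap("side"); crop(s,"s25",262,220,318,266,12); crop(s,"s25j",150,90,250,190,7)
t=snap("top"); crop(t,"t25",285,190,330,235,12)
E
```

```text
t 27.62 q [ 0.423  0.389  1.717 -0.006  1.032  1.422] tcp [0.414  0.3062 0.1999] F [-0.1 -1.5  0.3] T [0.   0.01 0.04] gap 85.5
R x [0.84  0.543 0.003] y [ 0.543 -0.84   0.005] z [ 0.006 -0.003 -1.   ]
t 27.62 q [ 0.423  0.389  1.717 -0.006  1.032  1.422] tcp [0.414  0.3062 0.1999] F [-0.1 -1.5  0.3] T [0.   0.01 0.04] gap 85.5
R x [0.84  0.543 0.003] y [ 0.543 -0.84   0.005] z [ 0.006 -0.003 -1.   ]
-> [-0.3, 0.5, 144.9, 0.3, -0.2, 0.3] |p| 145.0 ang 0.5 ik 0.0 q [ 0.42  0.62  1.83 -0.    0.68  1.42]
```

View pics/s25.png

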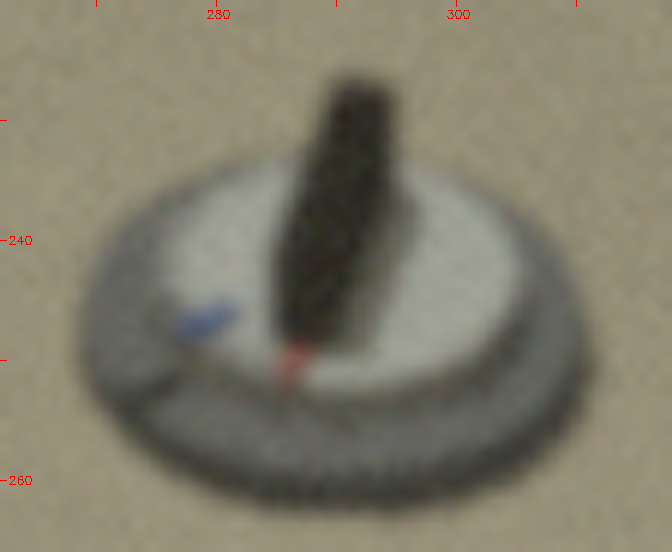

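View pics/t25.png

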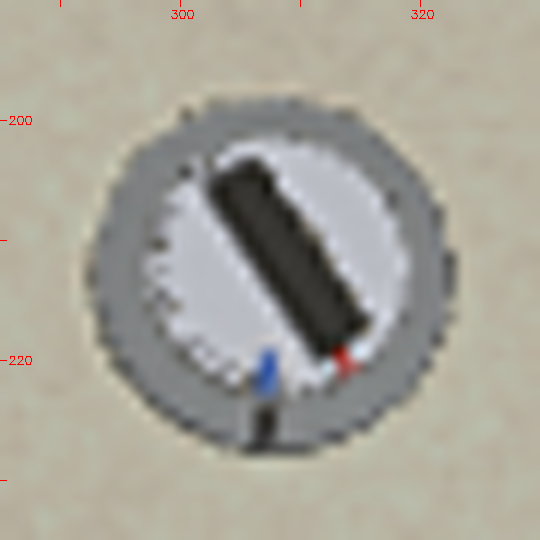

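View pics/s25j.png

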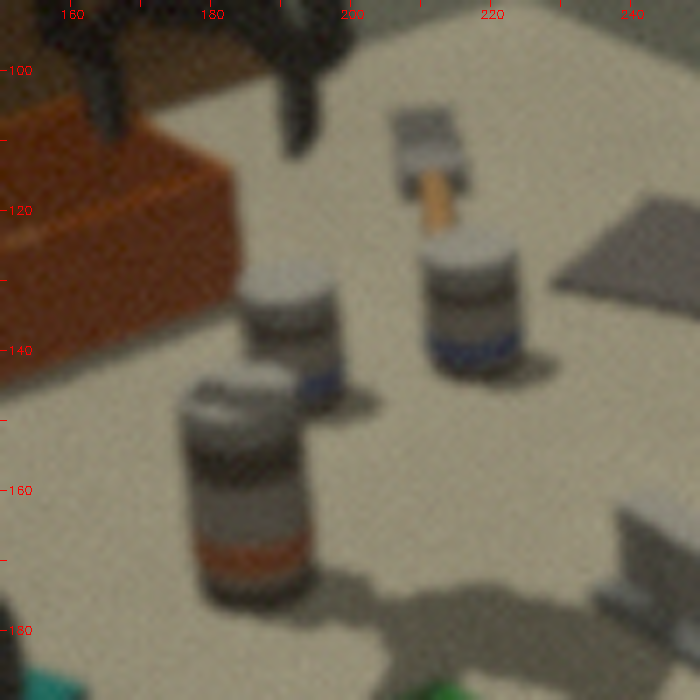

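```bash
python3 - <<'E'
from fit import *
t=snap("top"); s=snap("side")
def cen(im,x0,y0,x1,y1,f):
    c=im[y0:y1,x0:x1].astype(float); w=np.clip(f(c),0,None); yy,xx=np.mgrid[y0:y1,x0:x1]
    w[w<.35*w.max()]=0
    return np.array([(w*xx).sum()/w.sum(),(w*yy).sum()/w.sum()])
blue=lambda c:c[...,2]-np.maximum(c[...,0],c[...,1]); red=lambda c:c[...,0]-np.maximum(c[...,1],c[...,2])-5
dark=lambda c:110-c.max(2)
bt=cen(t["color"],300,214,315,226,blue); rt=cen(t["color"],308,214,320,226,red); it=cen(t["color"],303,223,312,229,dark)
bs=cen(s["color"],272,240,286,252,blue); rs=cen(s["color"],280,245,292,255,red); 
print(bt,rt,it,bs,rs)
U=lambda X:uv(X,285,190,12); S=lambda X:uv(X,262,220,12)
is_=S([(145,390)])[0]
# top camera centre fit
D=U([(147,262),(408,262),(272,138)]); B=U([(88,280),(457,280),(270,97)])
def f(v):
    c=v[:2]; r=[]
    for u in D: r.append((np.linalg.norm(atz(t,[u],.026)[0][:2]-c)-.042)*1e3)
    for u in B: r.append((np.linalg.norm(atz(t,[u],.014)[0][:2]-c)-.058)*1e3)
    return r
r=least_squares(f,[.39,-.228]); print("ctr top",r.x.round(4),np.round(r.fun,1))
Ds=S([(160,300),(528,285)]); Bs=S([(80,330),(592,335)])
def g(v):
    c=v[:2]; k=[]
    for u in Ds: k.append((np.linalg.norm(atz(s,[u],.026)[0][:2]-c)-.042)*1e3)
    for u in Bs: k.append((np.linalg.norm(atz(s,[u],.014)[0][:2]-c)-.058)*1e3)
    return k
rr=least_squares(g,[.39,-.228]); print("ctr side",rr.x.round(4),np.round(rr.fun,1))
def ang(p,c): d=p[:2]-c; return (np.degrees(np.arctan2(d[1],d[0]))%360).round(1),(np.linalg.norm(d)*1e3).round(1)
print("top blue",ang(atz(t,[bt],.026)[0],r.x),"red",ang(atz(t,[rt],.026)[0],r.x),"idx",ang(atz(t,[it],.014)[0],r.x))
print("side blue",ang(atz(s,[bs],.026)[0],rr.x),"red",ang(atz(s,[rs],.026)[0],rr.x),"idx",ang(atz(s,[is_],.014)[0],rr.x))
E
```

```text
[306.70903955 220.61581921] [313.2406639  219.57261411] [306.53488372 225.38081395] [278.56034483 246.20689655] [286.08056872 249.55924171]
ctr top [ 0.3911 -0.2284] [-0.2 -0.   0.1  1.8  1.6  0.1]
ctr side [ 0.3888 -0.2316] [-0.5  0.8  0.9 -0.3]
top blue (np.float64(172.2), np.float64(34.7)) red (np.float64(213.9), np.float64(36.6)) idx (np.float64(175.1), np.float64(51.3))
side blue (np.float64(164.6), np.float64(34.5)) red (np.float64(207.4), np.float64(31.6)) idx (np.float64(167.8), np.float64(51.1))
```

Emit:
drive_tool --motion '[-20,28,0,0,0,0,50,-50,71,0,0,0,0,40,-84,119,0,0,0,0,40,-118,167,0,0,0,0,40,-152,215,0,0,0,0,40,-186,263,0,0,0,0,40,-220,311,0,0,0,0,40,-254,359,0,0,0,0,40]'

```text
t: 28.82
tcp_pos: [0.3921, -0.1387, 0.2018]
tool_rot: [0.96, 0.281, 0.001, 0.003]
force: [0.9, 0.2, -0.7]
finger_gap: 0.47
```

```bash
python3 - <<'E'
from tgt import *
to([.391,-.228,.08],Rdown(np.radians(-57.4)))
to([.391,-.228,.025],Rdown(np.radians(-57.4)))
E
```

```text
t 28.82 q [-6.09e-01  2.54e-01  1.94e+00 -1.00e-03  9.42e-01  3.93e-01] tcp [ 0.3921 -0.1387  0.2018] F [ 0.9  0.2 -0.7] T [0.01 0.03 0.02] gap 40.2
R x [0.842 0.539 0.001] y [ 0.539 -0.842  0.006] z [ 0.004 -0.004 -1.   ]
-> [-49.2, 73.9, 122.1, 0.3, -0.1, 0.0] |p| 151.0 ang 0.3 ik 0.0 q [-0.78  0.53  1.97 -0.    0.64  0.23]
t 28.82 q [-6.09e-01  2.54e-01  1.94e+00 -1.00e-03  9.42e-01  3.93e-01] tcp [ 0.3921 -0.1387  0.2018] F [ 0.9  0.2 -0.7] T [0.01 0.03 0.02] gap 40.2
R x [0.842 0.539 0.001] y [ 0.539 -0.842  0.006] z [ 0.004 -0.004 -1.   ]
-> [-49.3, 73.6, 177.1, 0.3, -0.1, 0.0] |p| 198.0 ang 0.3 ik 0.0 q [-0.78  0.64  2.   -0.    0.5   0.23]
```

Emit:
drive_tool --motion '[-25,37,40,0,0,0,40,-44,66,75,0,0,0,40,-49,74,100,0,0,0,40,-49,74,135,0,0,0,40,-49,74,165,0,0,0,36,-49,74,177,0,0,0,28,-49,74,177,0,0,0,20,-49,74,177,0,0,0,5]'

```text
t: 29.82
tcp_pos: [0.3909, -0.2284, 0.0257]
tool_rot: [0.96, 0.281, 0.001, 0.003]
force: [-3.1, -2.5, -6.9]
finger_gap: 0.171
```

```bash
python3 - <<'E'
from tgt import *
m,R=st();print("jaw az",np.degrees(np.arctan2(R[1,1],R[0,1])))
E
```

```text
t 29.82 q [-7.760e-01  6.420e-01  2.006e+00 -1.000e-03  4.880e-01  2.260e-01] tcp [ 0.3909 -0.2284  0.0257] F [-3.1 -2.5 -6.9] T [-0.36  0.51 -0.09] gap 14.6
R x [0.842 0.539 0.001] y [ 0.539 -0.842  0.006] z [ 0.004 -0.004 -1.   ]
jaw az -57.36887184201017
```

Emit:
drive_tool --motion '[0,0,0,0,0,-1.2,5,0,0,0,0,0,-2.5,5,0,0,0,0,0,-2.5,5,0,0,0,0,0,-2.5,20,0,0,0,0,0,-2.5,34,0,0,-20,0,0,-2.5,45,0,0,-70,0,0,-2.5,60,0,0,-130,0,0,-2.5,80]'

```text
t: 30.82
tcp_pos: [0.3901, -0.2274, 0.157]
tool_rot: [0.953, 0.302, 0.001, 0.002]
force: [0.5, -0.7, -0.6]
finger_gap: 0.89
```

```bash
python3 - <<'E'
from tgt import *
to([.4148,.3052,.195],Rdown(np.radians(-57.4)))
E
```

```text
t 30.82 q [-0.776  0.377  1.912 -0.     0.849  0.182] tcp [ 0.3901 -0.2274  0.157 ] F [ 0.5 -0.7 -0.6] T [ 0.03 -0.07 -0.02] gap 76.0
R x [0.818 0.575 0.   ] y [ 0.575 -0.818  0.004] z [ 0.003 -0.003 -1.   ]
-> [326.6, -421.2, -39.6, 0.2, -0.0, 2.5] |p| 534.0 ang 2.5 ik 0.0 q [0.42 0.4  1.72 0.   1.02 1.42]
```

Emit:
drive_tool --motion '[25,-32,-20,0,0,0.5,85,60,-78,-38,0,0,0.5,85,98,-126,-40,0,0,1,85,136,-175,-40,0,0,1,85,174,-224,-40,0,0,1.5,85,212,-273,-40,0,0,2,85,250,-322,-40,0,0,2.5,85,285,-367,-40,0,0,2.5,85]'

```text
t: 31.82
tcp_pos: [0.4118, 0.2394, 0.1964]
tool_rot: [0.96, 0.281, 0.002, 0.002]
force: [1.2, -0.8, 0.1]
finger_gap: 0.995
```

```bash
python3 - <<'E'
from tgt import *
to([.4148,.3052,.195],Rdown(np.radians(-57.4)))
to([.4148,.3052,.055],Rdown(np.radians(-57.4)))
t=snap("top");s=snap("side"); crop(t,"t26",285,190,330,235,12)
from fit import *
def cen(im,x0,y0,x1,y1,f):
    c=im[y0:y1,x0:x1].astype(float); w=np.clip(f(c),0,None); yy,xx=np.mgrid[y0:y1,x0:x1]
    w[w<.35*w.max()]=0
    return np.array([(w*xx).sum()/w.sum(),(w*yy).sum()/w.sum()])
blue=lambda c:c[...,2]-np.maximum(c[...,0],c[...,1]); red=lambda c:c[...,0]-np.maximum(c[...,1],c[...,2])-5
c=np.array([.3911,-.2284]); 
def ang(p,c): d=p[:2]-c; return (np.degrees(np.arctan2(d[1],d[0]))%360).round(1)
bt=cen(t["color"],300,214,315,226,blue); rt=cen(t["color"],308,214,320,226,red)
bs=cen(s["color"],272,240,286,252,blue);cs=np.array([.3888,-.2316])
print(bt,rt,bs,ang(atz(t,[bt],.026)[0],c),ang(atz(t,[rt],.026)[0],c),ang(atz(s,[bs],.026)[0],cs))
E
```

```text
t 31.82 q [ 0.294  0.344  1.81  -0.005  0.984  1.297] tcp [0.4118 0.2394 0.1964] F [ 1.2 -0.8  0.1] T [-0.04 -0.07 -0.  ] gap 84.9
R x [0.842 0.54  0.003] y [ 0.54  -0.842  0.005] z [ 0.005 -0.003 -1.   ]
-> [38.1, -53.7, 1.2, 0.3, -0.2, 0.1] |p| 66.0 ang 0.3 ik 0.0 q [0.42 0.4  1.72 0.   1.02 1.42]
t 31.82 q [ 0.294  0.344  1.81  -0.005  0.984  1.297] tcp [0.4118 0.2394 0.1964] F [ 1.2 -0.8  0.1] T [-0.04 -0.07 -0.  ] gap 84.9
R x [0.842 0.54  0.003] y [ 0.54  -0.842  0.005] z [ 0.005 -0.003 -1.   ]
-> [37.7, -54.4, 141.2, 0.3, -0.2, 0.1] |p| 156.0 ang 0.3 ik 0.0 q [ 0.42  0.62  1.83 -0.    0.68  1.42]
[307.36649215 220.53926702] [313.52980132 219.50993377] [279.15702479 246.72727273] 176.3 215.5 169.0
```

View pics/t26.png

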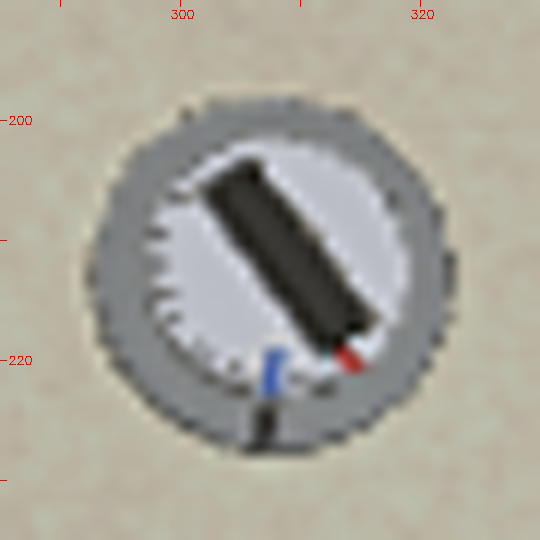

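Emit:
drive_tool --motion '[25,-36,1,0,0,0,85,38,-54,1,0,0,0,85,38,-54,1,0,0,0,85,38,-54,30,0,0,0,85,38,-54,60,0,0,0,85]'

```text
t: 32.55
tcp_pos: [0.4152, 0.3068, 0.1366]
tool_rot: [0.959, 0.284, 0.004, 0.001]
force: [0.2, 0.6, 0.5]
finger_gap: 0.996
```

```bash
python3 - <<'E'
from tgt import *
to([.4148,.3052,.055],Rdown(np.radians(-57.4)))
t=snap("top");s=snap("side"); crop(s,"s27",150,90,250,190,7)
E
```

```text
t 32.55 q [ 0.422  0.483  1.779 -0.004  0.872  1.42 ] tcp [0.4152 0.3068 0.1366] F [0.2 0.6 0.5] T [0.03 0.01 0.01] gap 85.0
R x [0.839 0.545 0.006] y [ 0.544 -0.839  0.004] z [ 0.008 -0.    -1.   ]
-> [-1.7, 0.8, 81.6, 0.2, -0.4, 0.4] |p| 82.0 ang 0.6 ik 0.0 q [ 0.42  0.62  1.83 -0.    0.68  1.42]
```

View pics/s27.png

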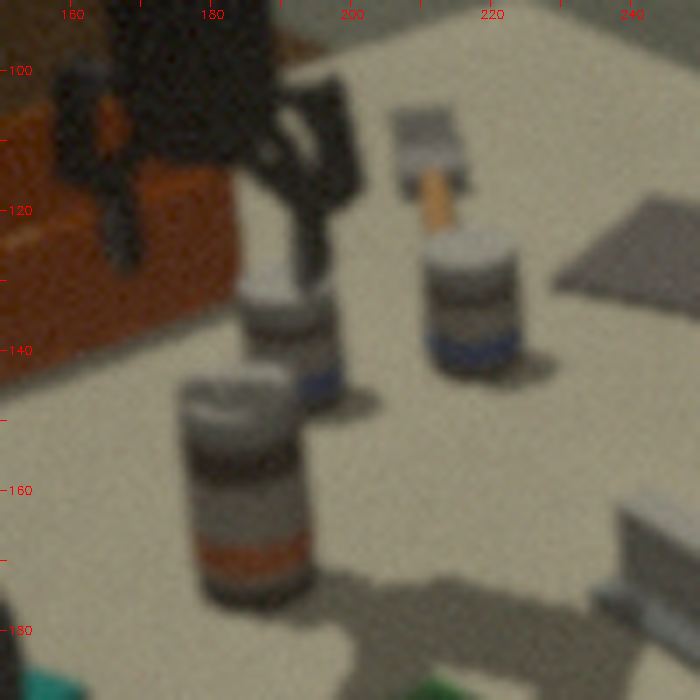

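Emit:
drive_tool --motion '[-2,1,25,0,-0.4,0,85,-2,1,50,0,-0.4,0,85,-2,1,75,0,-0.4,0,85,-2,1,87,0,-0.4,0,85,-2,1,87,0,-0.4,0,75,-2,1,87,0,-0.4,0,65,-2,1,87,0,-0.4,0,50,-2,1,87,0,-0.4,0,50]' --force 60

```text
t: 33.65
tcp_pos: [0.4121, 0.3037, 0.0486]
tool_rot: [0.959, 0.284, -0.003, 0.003]
force: [-1.1, 0.5, 6.3]
finger_gap: 0.685
```

```bash
python3 - <<'E'
from tgt import *
st()
t=snap("top");s=snap("side"); crop(s,"s28",150,90,250,190,7)
E
```

```text
t 33.65 q [ 0.419  0.636  1.838 -0.007  0.674  1.42 ] tcp [0.4121 0.3037 0.0486] F [-1.1  0.5  6.3] T [-0.22 -0.01 -0.06] gap 58.5
R x [ 0.839  0.544 -0.007] y [ 0.544 -0.839  0.003] z [-0.004 -0.007 -1.   ]
```

View pics/s28.png

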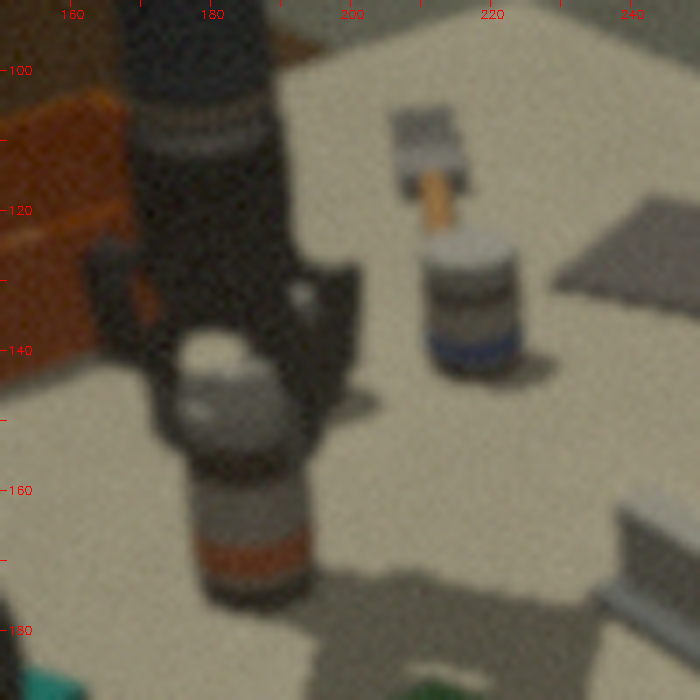

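Emit:
drive_tool --motion '[0,0,-10,0,0,0,50,0,0,-35,0,0,0,50,0,0,-75,0,0,0,50,0,0,-115,0,0,0,50,-2,25,-130,0,0,0,50,-5,70,-130,0,0,0,50,-10,120,-130,0,0,0,50,-14,172,-130,0,0,0,50]'

```text
t: 34.75
tcp_pos: [0.4943, 0.1515, 0.1796]
tool_rot: [0.959, 0.284, -0.003, 0.002]
force: [1.4, 0.9, -3.5]
finger_gap: 0.684
```

```bash
python3 - <<'E'
from tgt import *
to([.5995,-.042,.16],Rdown(np.radians(-57.4)))
t=snap("top");s=snap("side"); crop(s,"s29",180,60,310,180,6)
E
```

```text
t 34.75 q [ 0.085  0.424  1.727 -0.007  0.996  1.083] tcp [0.4943 0.1515 0.1796] F [ 1.4  0.9 -3.5] T [ 0.03 -0.05  0.01] gap 58.4
R x [ 0.838  0.545 -0.007] y [ 0.545 -0.838  0.003] z [-0.004 -0.006 -1.   ]
-> [-17.1, 219.6, 20.4, 0.2, 0.4, 0.4] |p| 221.0 ang 0.6 ik 0.0 q [-0.26  0.55  1.54  0.    1.05  0.75]
```

View pics/s29.png

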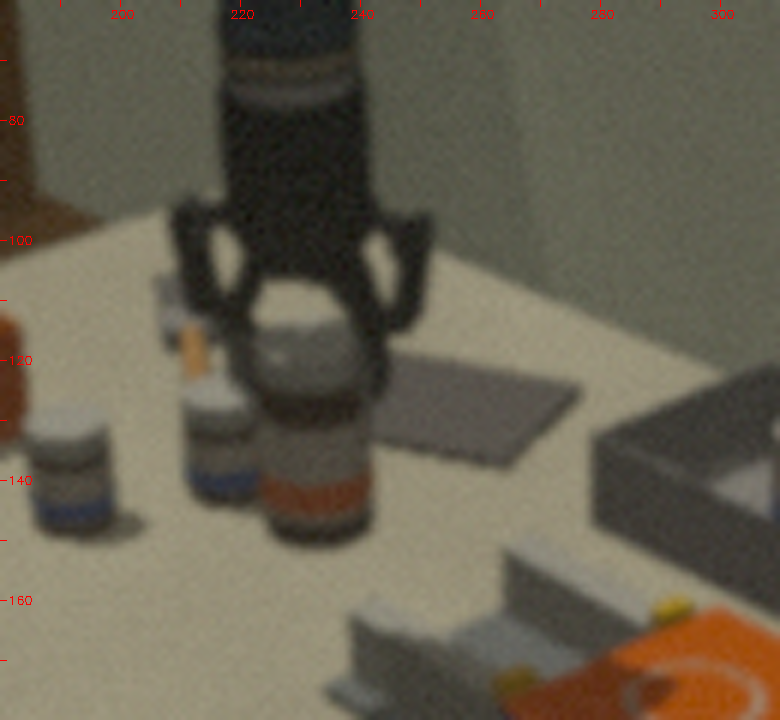

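Emit:
drive_tool --motion '[-3,40,0,0,0,0,50,-7,90,5,0,0,0,50,-11,140,10,0,0,0,50,-15,185,20,0,0,0,50,-17,212,30,0.2,0.4,0.4,50,-17,220,36,0.2,0.4,0.4,50,-17,220,36,0.2,0.4,0.4,50]'

```text
t: 35.72
tcp_pos: [0.6011, -0.0454, 0.1448]
tool_rot: [0.961, 0.278, 0.001, 0.0]
force: [-0.7, 0.8, -3.0]
finger_gap: 0.686
```

```bash
python3 - <<'E'
from tgt import *
to([.5995,-.042,.114],Rdown(np.radians(-57.4)))
t=snap("top");s=snap("side"); crop(s,"s30",240,90,350,210,6); crop(t,"t30",210,120,310,190,7)
E
```

```text
t 35.73 q [-0.26   0.573  1.551 -0.     1.016  0.747] tcp [ 0.6011 -0.0454  0.1448] F [-0.7  0.8 -3. ] T [ 0.02  0.05 -0.  ] gap 58.6
R x [0.845 0.534 0.001] y [ 0.534 -0.845  0.001] z [ 0.001 -0.001 -1.   ]
-> [0.4, -3.7, 30.8, 0.1, -0.0, -0.3] |p| 31.0 ang 0.3 ik 0.0 q [-0.26  0.61  1.58 -0.    0.95  0.75]
```

View pics/s30.png

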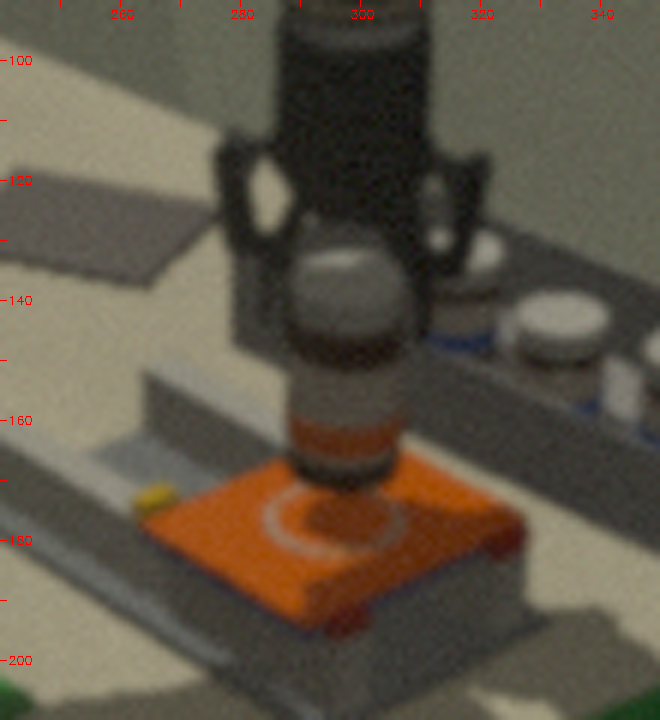

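View pics/t30.png

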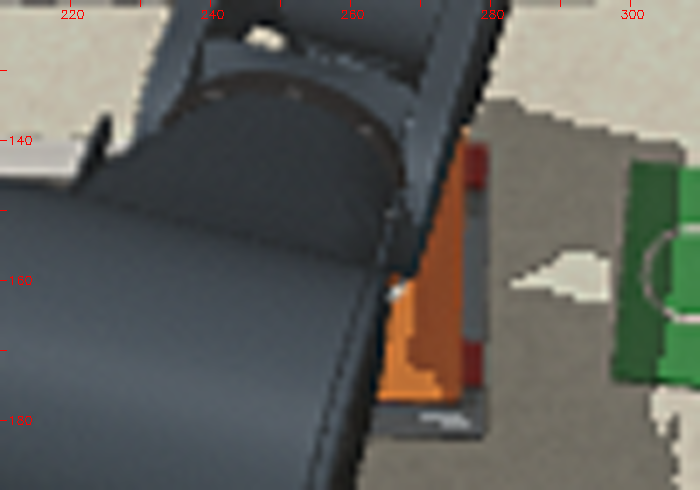

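```bash
python3 - <<'E'
from tgt import *
from fit import uv
s=snap("side"); a=np.linspace(0,2*np.pi,73)
def show(c,z,r=.03):
    P=proj(s,np.c_[c[0]+r*np.cos(a),c[1]+r*np.sin(a),np.full(73,z)]); q=(P-[240,90])*6
    return q.min(0).round(0),q.max(0).round(0)
for n,c in(("tcp",(.6011,-.0454)),("tcp+3",(.6036,-.0438)),("tcp-3",(.5986,-.047))):
    print(n,"bottom circle .096",show(c,.096),"band .12",show(c,.115))
print("ring",show((.602,-.0405),.065,.037),show((.6014,-.0413),.065,.037))
E
```

```text
tcp bottom circle .096 (array([283., 441.]), array([399., 499.])) band .12 (array([284., 409.]), array([400., 467.]))
tcp+3 bottom circle .096 (array([285., 438.]), array([400., 496.])) band .12 (array([285., 406.]), array([401., 464.]))
tcp-3 bottom circle .096 (array([282., 443.]), array([398., 502.])) band .12 (array([283., 412.]), array([399., 470.]))
ring (array([264., 480.]), array([404., 553.])) (array([264., 481.]), array([405., 554.]))
```

Emit:
drive_tool --motion '[0,-2,6,0,0,0,50,0,-4,12,0,0,0,50,0,-4,18,0,0,0,50,0,-4,24,0,0,0,50,0,-4,25,0,0,0,50]'

```text
t: 36.5
tcp_pos: [0.599, -0.0412, 0.12]
tool_rot: [0.96, 0.279, 0.001, 0.001]
force: [0.5, -0.3, -3.5]
finger_gap: 0.692
```

```bash
python3 - <<'E'
from tgt import *
m,R=st()
s=snap("side"); crop(s,"s31",265,140,335,200,11); a=np.linspace(0,2*np.pi,73)
def show(c,z,r=.03):
    P=proj(s,np.c_[c[0]+r*np.cos(a),c[1]+r*np.sin(a),np.full(73,z)]); q=(P-[265,140])*11
    return q.min(0).round(0),q.max(0).round(0)
c=m["tcp_pos"][:2]
print(show(c,m["tcp_pos"][2]-.0486), show(c+[.0025,.0016],m["tcp_pos"][2]-.0486),"ring",show((.602,-.0405),.065,.037))
E
```

```text
t 36.5 q [-0.255  0.604  1.577 -0.     0.959  0.752] tcp [ 0.599  -0.0412  0.12  ] F [ 0.5 -0.3 -3.5] T [-0.02  0.04 -0.01] gap 59.1
R x [0.845 0.535 0.001] y [ 0.535 -0.845  0.002] z [ 0.002 -0.001 -1.   ]
(array([228., 328.]), array([437., 436.])) (array([230., 323.]), array([439., 431.])) ring (array([209., 330.]), array([466., 464.]))
```

View pics/s31.png

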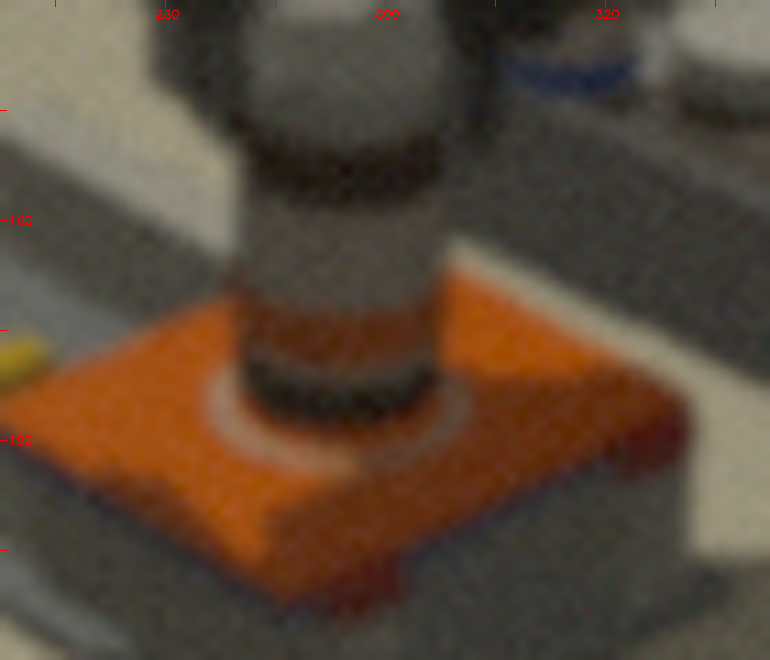

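```bash
python3 - <<'E'
from tgt import *
s=snap("side"); a=np.linspace(0,2*np.pi,73)
P=proj(s,np.c_[.4148+.03*np.cos(a),.3052+.03*np.sin(a),np.zeros(73)]); print(((P.min(0)-[150,90])*7).round(0),((P.max(0)-[150,90])*7).round(0))
P=proj(s,np.c_[.4148+.03*np.cos(a),.3052+.03*np.sin(a),np.full(73,.11)]); print(((P.min(0)-[150,90])*7).round(0),((P.max(0)-[150,90])*7).round(0))
E
```

```text
[197. 552.] [318. 614.]
[173. 358.] [298. 416.]
```

Emit:
drive_tool --motion '[0,0,2,0,0,0,50,0,0,4,0,0,0,50,0,0,5,0,0,0,50,0,0,6,0,0,0,50,0,0,6.5,0,0,0,50]'

```text
t: 37.22
tcp_pos: [0.5994, -0.0414, 0.1139]
tool_rot: [0.96, 0.279, 0.001, 0.001]
force: [0.3, -1.0, -3.0]
finger_gap: 0.689
```

```bash
python3 - <<'E'
from tgt import *
m,R=st()
s=snap("side"); crop(s,"s32",265,140,335,200,11)
E
```

```text
t 37.23 q [-0.255  0.612  1.581 -0.     0.946  0.752] tcp [ 0.5994 -0.0414  0.1139] F [ 0.3 -1.  -3. ] T [-0.09 -0.04 -0.02] gap 58.8
R x [0.845 0.535 0.002] y [ 0.535 -0.845  0.002] z [ 0.003 -0.001 -1.   ]
```

View pics/s32.png

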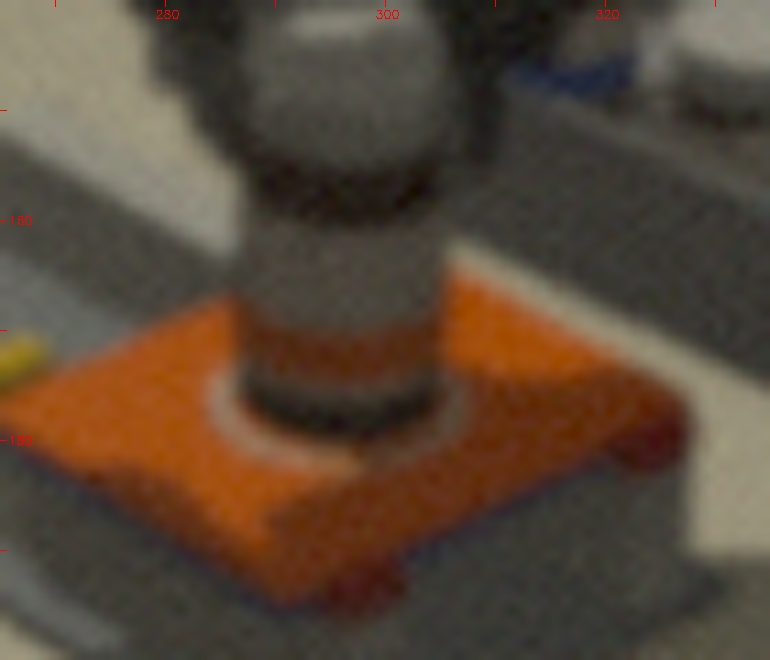

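Emit:
drive_tool --motion '[0,0,1.5,0,0,0,50,0,0,2.5,0,0,0,50,0,0,3,0,0,0,50]'

```text
t: 37.65
tcp_pos: [0.6, -0.041, 0.1136]
tool_rot: [0.96, 0.279, 0.002, 0.001]
force: [-3.3, 3.3, 13.5]
finger_gap: 0.684
```

```bash
python3 - <<'E'
from tgt import *
m,R=st()
s=snap("side"); crop(s,"s33",265,140,335,200,11)
E
```

```text
t 37.65 q [-0.254  0.612  1.581  0.     0.943  0.752] tcp [ 0.6    -0.041   0.1136] F [-3.3  3.3 13.5] T [0.24 0.73 0.01] gap 58.4
R x [0.845 0.535 0.003] y [ 0.535 -0.845  0.003] z [ 0.005 -0.001 -1.   ]
```

View pics/s33.png

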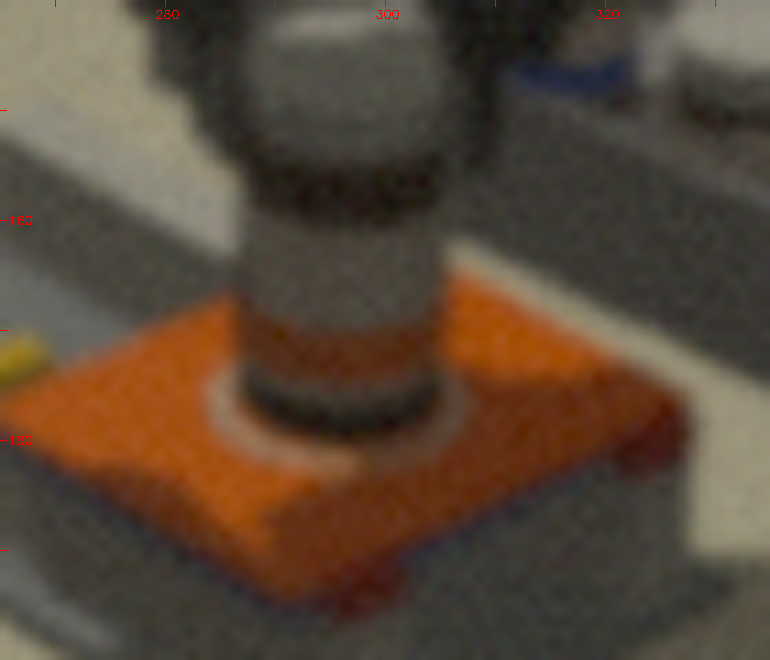

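```bash
python3 - <<'E'
from tgt import *
s=snap("side"); c=s["color"]
for u in (293,295,297): print(u,[(v,c[v,u].tolist()) for v in range(172,187)])
for v in (176,178): print(v,[(u,c[v,u].tolist()) for u in list(range(281,290))+list(range(302,311))])
a=np.linspace(0,2*np.pi,73)
def circ(c,z,r):
    P=proj(s,np.c_[c[0]+r*np.cos(a),c[1]+r*np.sin(a),np.full(73,z)]); return P.min(0).round(1),P.max(0).round(1)
for r in (.030,.032,.037): print(r,circ((.6015,-.0412),.065,r))
E
```

```text
293 [(172, [77, 39, 12]), (173, [83, 46, 24]), (174, [77, 52, 36]), (175, [74, 57, 45]), (176, [51, 43, 34]), (177, [37, 33, 27]), (178, [43, 34, 31]), (179, [64, 42, 28]), (180, [107, 73, 48]), (181, [138, 100, 69]), (182, [150, 97, 61]), (183, [143, 81, 42]), (184, [121, 62, 17]), (185, [104, 50, 24]), (186, [99, 50, 18])]
295 [(172, [84, 41, 15]), (173, [83, 42, 17]), (174, [80, 47, 29]), (175, [75, 58, 49]), (176, [60, 52, 44]), (177, [43, 40, 31]), (178, [43, 36, 31]), (179, [51, 33, 18]), (180, [89, 61, 41]), (181, [127, 87, 56]), (182, [138, 92, 58]), (183, [121, 73, 36]), (184, [107, 58, 31]), (185, [98, 44, 17]), (186, [98, 45, 19])]
297 [(172, [87, 44, 24]), (173, [83, 45, 18]), (174, [80, 50, 32]), (175, [74, 58, 48]), (176, [63, 53, 45]), (177, [40, 30, 23]), (178, [45, 36, 31]), (179, [45, 30, 13]), (180, [79, 49, 29]), (181, [106, 69, 39]), (182, [115, 74, 40]), (183, [111, 65, 39]), (184, [97, 45, 9]), (185, [100, 51, 22]), (186, [97, 45, 16])]
176 [(281, [160, 77, 2]), (282, [164, 82, 27]), (283, [161, 95, 61]), (284, [158, 118, 92]), (285, [145, 115, 88]), (286, [121, 90, 68]), (287, [87, 59, 43]), (288, [48, 26, 16]), (289, [40, 35, 24]), (302, [31, 26, 18]), (303, [41, 32, 18]), (304, [59, 39, 22]), (305, [75, 52, 40]), (306, [91, 72, 54]), (307, [97, 65, 47]), (308, [97, 49, 25]), (309, [98, 45, 14]), (310, [97, 42, 13])]
178 [(281, [161, 75, 10]), (282, [166, 80, 28]), (283, [160, 89, 44]), (284, [149, 99, 65]), (285, [149, 113, 87]), (286, [149, 112, 86]), (287, [140, 97, 68]), (288, [109, 70, 41]), (289, [83, 52, 25]), (302, [56, 37, 30]), (303, [66, 46, 31]), (304, [77, 53, 34]), (305, [85, 68, 51]), (306, [93, 69, 54]), (307, [96, 61, 36]), (308, [98, 52, 21]), (309, [98, 48, 14]), (310, [100, 47, 16])]
0.03 (array([286.2, 171.3]), array([305.2, 181.1]))
0.032 (array([285.6, 171. ]), array([305.9, 181.5]))
0.037 (array([284. , 170.2]), array([307.5, 182.3]))
```

Emit:
drive_tool --motion '[0,0,0,0,0,0,50,0,0,0,0,0,0,62,0,0,0,0,0,0,68,0,0,0,0,0,0,78,0,0,0,0,0,0,85,0,0,-15,0,0,0,85,0,0,-50,0,0,0,85,0,0,-100,0,0,0,85]'

```text
t: 38.75
tcp_pos: [0.5987, -0.0407, 0.2143]
tool_rot: [0.96, 0.279, 0.001, 0.001]
force: [0.1, 0.3, 0.4]
finger_gap: 0.993
```

```bash
python3 - <<'E'
from tgt import *
m,R=st()
s=snap("side"); crop(s,"s34",240,90,350,210,6)
to([.44,.12,.27],Rdown(np.radians(-57.4)))
E
```

```text
t 38.75 q [-0.254  0.485  1.492  0.     1.163  0.752] tcp [ 0.5987 -0.0407  0.2143] F [0.1 0.3 0.4] T [ 0.   -0.02  0.05] gap 84.8
R x [0.845 0.535 0.002] y [ 0.535 -0.845  0.002] z [ 0.002 -0.    -1.   ]
t 38.8 q [-0.254  0.476  1.482  0.     1.166  0.752] tcp [ 0.6036 -0.0417  0.2228] F [ 1.8 -0.9  2.9] T [ 0.01  0.01 -0.01] gap 84.7
R x [0.844 0.536 0.012] y [ 0.536 -0.844  0.013] z [ 0.017 -0.004 -1.   ]
-> [-50.9, -223.6, -50.8, 0.7, -0.7, -0.2] |p| 235.0 ang 1.0 ik 0.0 q [0.02 0.22 1.76 0.   1.17 1.02]
```

View pics/s34.png

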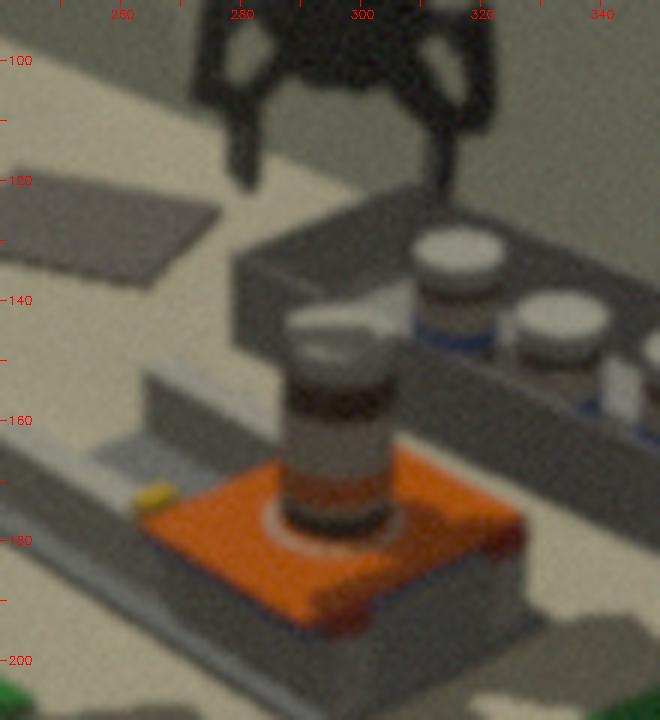

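Emit:
drive_tool --motion '[0,0,-30,0,0,0,85,-10,-40,-50,0,0,0,85,-22,-90,-51,0,0,0,85,-34,-140,-51,0,0,0,85,-45,-190,-51,0,0,0,85,-51,-224,-51,0,0,0,85,-51,-224,-51,0,0,0,85]'

```text
t: 39.67
tcp_pos: [0.4378, 0.1217, 0.2711]
tool_rot: [0.96, 0.28, 0.008, 0.004]
force: [0.1, -0.2, 0.2]
finger_gap: 0.997
```

```bash
python3 - <<'E'
from tgt import *
m,R=st()
s=snap("side"); crop(s,"s35",240,120,350,220,7)
t=snap("top"); crop(t,"t35",200,115,300,190,7); crop(t,"t35b",0,60,512,340,1)
E
```

```text
t 39.67 q [ 0.028  0.205  1.768 -0.005  1.151  1.032] tcp [0.4378 0.1217 0.2711] F [ 0.1 -0.2  0.2] T [ 0.04 -0.06 -0.01] gap 85.2
R x [0.843 0.538 0.013] y [ 0.538 -0.843  0.013] z [ 0.018 -0.004 -1.   ]
```

View pics/s35.png

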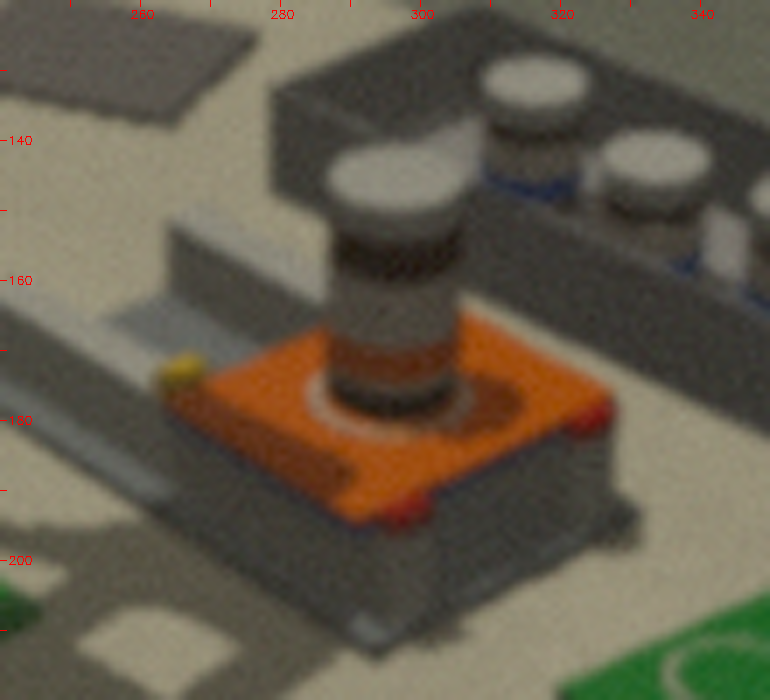

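View pics/t35.png

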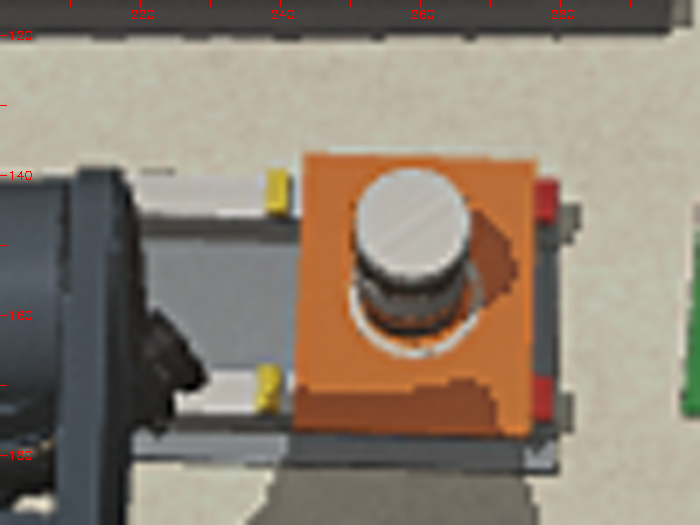

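View pics/t35b.png

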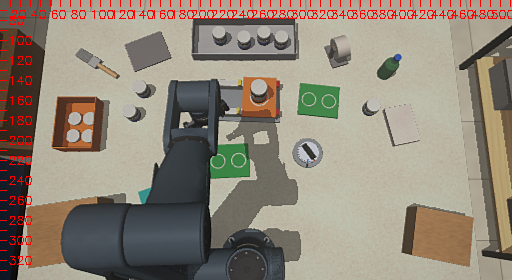

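```bash
python3 - <<'E'
from fit import *
t=snap("top"); s=snap("side")
print("lid top",atz(t,uv([(413,223)],200,115,7),.175)[0].round(4),"side",atz(s,uv([(395,178)],240,120,7),.175)[0].round(4))
C=[(80,65,65),(80,-65,65),(-80,-65,65),(-80,65,65)]
p,r=fit([(t,C,uv([(303,153),(537,160),(532,437),(292,431)],200,115,7))],[.6,-.04,-.03]); print("plate top",p.round(4),np.abs(r).max())
a=np.linspace(0,2*np.pi,73)
for z,cc,rr in((.065,p[:2],.037),(.065,p[:2],.03),(.175,p[:2],.03)):
    P=(proj(t,np.c_[cc[0]+rr*np.cos(a),cc[1]+rr*np.sin(a),np.full(73,z)])-[200,115])*7; print(z,rr,P.min(0).round(0),P.max(0).round(0))
E
```

```text
lid top [ 0.6037 -0.039   0.175 ] side [ 0.601  -0.0388  0.175 ]
plate top [ 0.6013 -0.0416 -0.0315] 0.1572454917136099
0.065 0.037 [346. 227.] [480. 355.]
0.065 0.03 [359. 239.] [467. 343.]
0.175 0.03 [357. 169.] [474. 280.]
```

```bash
python3 -c "
from station import manip
print(manip.sign_off())"
```

```text
the job is handed in; nothing more can be done
None
```

The jig is changed over to the large jar, and I handed the job in at about 40 s of the 72 s allowed. At that point the gripper was open and well clear of everything.

- **Plate:** I levered it up against the rib, carried it over in the gripper and lowered it gently on a fingertip. I then pushed it firmly onto the stops. The last pictures show it orange side up, flat and clear of the rib. The top view puts its centre at y about -79 mm in the jig's frame, about 1 mm off centre in x. The side view alone gave y = -80.6 mm and about 1° of skew. I trust it less because its fit was coarser.
- **Dial:** My first turn went about 2.5° too far, so I gripped it again and turned it back. The blue tick now reads about 1° anticlockwise of the index line in both views. Measuring from the red tick instead gives about 0.4°.
- **Jar:** It stands upright inside the ring. The top view of its lid puts it about 2 to 3.5 mm from the ring's centre, and a second way of comparing gave 1 to 1.5 mm. The ring has about 2 mm of clearance around the jar.

My first try at getting a finger under the plate missed without moving it. My first grip on the dial closed above the bar. I corrected both. No force reading I took was above about 15 N, and the small jars, the green plates and the turquoise plate were not touched.

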